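# Slide the loaded carrier under the gauge bridge and start the check

### The job

Without gripping or lifting anything, use your fingertips to push the flat carrier with the round brass watch plate on it along the bench, straightening it as needed, brass end first under the low bridge of the dial gauge, until its front edge rests squarely against the end stop behind the bridge. Keep it flat on the bench all the way. Then press the black start button beside the gauge fully down and let it go, with the carrier still at the stop; leave the other things on the bench where they are.

Things in the scene. Friction and masses are not known exactly. Their poses are not given: they have to be found in the camera images.
- carrier: Loose flat grey metal plate 160 long (x), 74 wide (y), 14 thick, 0.35 to 0.7 kg, flat on the bench. A brass disc (52 across, 6 high, top at 20) is fixed on it 45 in front of its centre. Origin: centre of underside; +x to the front (brass) end. Starts in front of the bridge, brass end towards it, 35 to 75 short, up to 25 off line, 0.2 rad askew. Home: origin at x = -45, y = 0 in the gauge frame.
- disc (a point): Centre of the top face of the brass disc on the carrier: 45 in front of the carrier's origin, 20 above the bench. When home it lies under the middle of the bridge.
- gauge: Dial gauge fixed to the bench, dark steel. Origin: on the bench under the bridge's centre; +x is the way the carrier is pushed in, z up. Bridge bar from x = -20 to 20, underside 24 above the bench, top 40, on two cheeks 14 thick; opening 90 wide. A dial 56 across stands on it, top at 118. Only the carrier stands before the bridge, within 130 of its line, for 300.
- stop (a point): Middle of the end stop's face, at half its height: x = 35, y = 0, z = 7 in the gauge frame. The stop is 118 wide, 20 thick, 14 high; low rails of 14 by 14 join its ends to the cheeks of the bridge.
- start_top (a point): Centre of the top face of the start button: a black round button of 28 diameter in a grey housing beside the gauge, centred at x = 20, y = 105 in the gauge's frame. Its top is 22 above the bench, the housing 44 across and 12 high. Pressed straight down.
- start (a joint): Travel of the start button in m: 0 released, 0.006 fully down. A spring brings it back; fully down takes about 4 N.
- empty: Bystander: a carrier of the same size without a brass disc, lying to the left. Origin: centre of its underside.
- jar: Bystander: small brown glass jar, 48 in diameter, 60 high, standing on the other side of the gauge from the button. Origin: centre of its underside.
- tumbler: Bystander: clear cup, 68 in diameter, 85 high, standing behind the end stop. Origin: centre of its underside.
- driver: Bystander: screwdriver with a wooden handle, 150 long, lying far from the robot. Origin near the middle, at its underside.
- pencil: Bystander: yellow pencil, 165 long, 8 thick, lying near the robot on the left. Origin: its middle, underside.
- tweezers: Bystander: steel tweezers, 115 long, 5 thick, lying far from the robot. Origin: the middle, underside.
- notebook: Bystander: ring-bound notebook, 150 by 210 by 12, lying on the right. Origin: centre of its underside.
Not all that is in view belongs to the job. Leave any blue look-alike of the carrier alone.

How it is judged (in metres and radians):
On the way, in this order (a step that is already met when the one before it is completed fails the run):
1. the carrier lies under the bridge, squarely against the end stop (x of disc in the frame of gauge above -0.006 m and x of carrier in the frame of gauge between -0.049 and -0.04 m and y of carrier in the frame of gauge between -0.012 and 0.012 m and angle between the x axis of carrier and the x axis of gauge, either way round below 0.08 rad and height (world z) of carrier below 0.005 m and angle between carrier's own z axis and vertical below 0.04 rad), for 0.2 s.
2. the start button is pressed down (all of step 1 and value of joint start above 0.0045 m), for 0.05 s.
At the end, for the whole second after the job is handed in: The carrier lies flat and still under the bridge, brass end first, its front edge within 4 mm of the end stop, within 12 mm of the line and 0.08 rad of square, and the start button, pressed at least 4.5 mm after that, is up again (all of step 1 and linear speed of carrier below 0.01 m/s and value of joint start below 0.002 m); the robot touches nothing.
It fails at once if the carrier is lifted off the bench (8 mm) or tipped (0.08 rad) (height (world z) of carrier above 0.008 m or angle between carrier's own z axis and vertical above 0.08 rad).
It fails at once if the start button is pressed before the carrier is home (value of joint start above 0.003 m and x of carrier in the frame of gauge below -0.053 m).
It fails at once if a bystander is moved more than 20 mm (distance of any of empty, jar, tumbler, driver, pencil, tweezers, notebook from where it was at the start of the episode above 0.02 m).
It also fails if it takes over 72 s, if anything falls off the work surface, if the arm or the gripper's body presses on something with over 40 N, if the wrist force passes 120 N, or if a joint passes its speed limit or range.

### The arm

A 6-joint arm with a two-finger parallel gripper is mounted at the origin on the work surface. World frame = base frame: x ahead of the robot, y to its left, z up, the work surface at z = 0. Lengths are in mm, angles in rad, forces in N, time in s.
With the tool pointing down it reaches from about 275 to 725 mm from the base axis. Payload 5.6 kg.
Tool frame: the origin (TCP) lies at the very end of the fingers, on their centre line; the grasp point (between the pads) lies 19 mm behind it; z points along the fingers, y is the direction in which the jaws open and shut (so a half turn about z gives the same grasp; the last joint's range is limited). The gripper opens to 85 mm and grips with 20 to 120 N. Pads are 22 mm wide; open, the fingers measure 114 mm over their backs; the gripper's body (76 mm by 85 mm) begins 54 mm behind the grasp point. The pads swing forward as they close: fully open they stand 13 mm farther back than shut.
Start: joints at [-0.977, 0.255, 0.108, 0, -1.424, -0.285], TCP at [167.173, -523.971, 194.383] pointing down, gripper open.
Joint ranges: [-2.95, 2.95], [-1.21, 1.97], [-1.09, 1.5], [-2.87, 1.71], [-2.94, -0.07], [-3.05, 3.05]. Speed limits (rad/s): [2.57, 2.57, 3.14, 3.14, 3.14, 3.14].

### API

Orientations are given as a 3x3 rotation matrix whose columns are the frame's x, y, z axes.
In Python, from cell import bot gives the robot as it stands.
- The arm moves only by the tool play_rows, never from a script. Its argument "deltas" is a list that holds one entry, the list of rows, each a list of 7 numbers: the turn, a rotation vector about the tool's x, y, z in rad, then the shift along the tool's x, y, z in cm, then the opening in per cent of the stroke, from 0 (shut) to 100 (fully open). In form: [[[wx, wy, wz, x, y, z, jaw], ...]]. A call has 1 to 10 rows; each row shifts and turns the commanded pose from where the row before left it, along the tool's axes as they then stand; what a row does not reach is not made up. A row lasts 1/12 s, in which the tool goes at most 41.7 mm and 7.16 degrees, less where a joint would pass 70% of its speed; a pose out of reach is approached as far as the arm can. A call is refused whole if a number of a shift passes 4.17 or a number of a turn 0.125, either way. A call with a gripper value outside its range is refused whole. The fingers move at their own pace and stop on an object; "squeeze" is the grip in N (left out, the last holds). Time passes only in rows, so rows that do not move let the fingers close. It gives the time, the measured TCP pose, the force and the opening at its end, in the units of the state.
- bot.observe(): the state, without advancing time (a new reading comes with each control period).
- bot.snapshot(name): name is "scene" or "top" or "wrist"; returns the picture (384x512x3 uint8, red, green, blue); there is no depth.
- bot.get_calibration(name): a dict with "mtx" (3x3 intrinsics, pixels), "dist" ([k1, k2, p1, p2, k3] as OpenCV has them; the pictures are not rectified), "R" (3x3) and "t" (3): a world point X has camera coordinates R X + t. Camera axes: x right, y down, z forward; pixel columns grow to the right and rows downward; lengths in mm; the calibration is good to about 2 mm. A picture is of the moment at which its call begins: read the wrist's pose just before it. get_calibration takes no time and is no camera call; for the wrist camera it gives the pose at the moment of the call.
- bot.close_job(): hands the job in, once; it reports no verdict.
The state is a dict: "clock": time; "q": joint angles; "dq": joint speeds; "joint_torque": joint torques, N m; "tool_pos": TCP position; "orientation": TCP orientation; "ft_force": force on the tool from outside, world axes, zero at the start; "torque": the same for the moment, N m; "grip_width": finger opening in mm.
Only numpy, scipy, OpenCV 4.12 (cv2) and the standard library are available. Lean on these libraries where they do the work, as an engineer would, in place of code of your own. Each camera call takes 0.05 s, during which the arm holds its last target.

## Working session

There is one attempt and no reset: what is moved stays moved. The work goes in short steps, Python scripts to look and compute and a tool call to move; the robot and the scene stay as the last step left them, time stands still between calls to the robot, and variables do not carry over. Pictures are saved under pics/ and viewed, and the job is handed in when it is done.

Besides the shell and the picture viewer there is one more tool, called after "Emit:" as name([rows], argument=value, ...), one row to a line, values as JSON. play_rows: Moves the arm, as the interface text tells. Its arguments: {"type":"object","properties":{"deltas":{"type":"array"},"squeeze":{"type":"number"}},"required":["deltas"]}

```bash
ls; mkdir -p pics
python3 - <<'E'
from cell import bot
import cv2
s=bot.observe();print(s)
for n in("scene","top"):
    im=bot.snapshot(n);cv2.imwrite(f"pics/{n}0.png",im[:,:,::-1])
    c=bot.get_calibration(n);print(n,c)
E
```

```text
pics
{'clock': 0.0, 'q': array([-9.77423816e-01,  2.55755346e-01,  1.06993722e-01, -4.81905292e-04,
       -1.42389925e+00, -2.84609416e-01]), 'dq': array([ 0.00116829,  0.00057182,  0.00057539,  0.00094823, -0.00103854,
        0.00058904]), 'joint_torque': array([-1.96352565e-03, -3.86634958e+01,  2.37934917e+01,  5.36558211e+00,
       -6.20675259e-03, -6.05266450e-05]), 'tool_pos': array([ 167.02016997, -523.42682281,  193.48608848]), 'orientation': array([[-9.52731716e-01, -3.03812210e-01, -6.47345971e-04],
       [-3.03812892e-01,  9.52729994e-01,  1.81236710e-03],
       [ 6.61266700e-05,  1.92337167e-03, -9.99998148e-01]]), 'ft_force': array([-0.06772367,  0.53937963,  0.04585012]), 'torque': array([0.00705211, 0.04633103, 0.01502616]), 'grip_width': 85.7352744485467}
scene {'mtx': array([[480.31361234,   0.        , 251.36991434],
       [  0.        , 480.31361234, 197.27410145],
       [  0.        ,   0.        ,   1.        ]]), 'dist': array([0.03034066, 0.        , 0.        , 0.        , 0.        ]), 'R': array([[ 0.10924748,  0.99397992,  0.00830156],
       [ 0.73387041, -0.07502045, -0.67513418],
       [-0.67044703,  0.07984898, -0.73764824]]), 't': array([ -35.35526826, -346.13467152, 1696.01966194])}
top {'mtx': array([[453.93829284,   0.        , 251.74365641],
       [  0.        , 453.93829284, 196.39736036],
       [  0.        ,   0.        ,   1.        ]]), 'dist': array([-0.06662663,  0.        ,  0.        ,  0.        ,  0.        ]), 'R': array([[ 0.01526339, -0.99970032, -0.0191387 ],
       [-0.99023191, -0.0124602 , -0.13887226],
       [ 0.13859218,  0.02107142, -0.99012535]]), 't': array([  -7.1243582 ,  544.26470857, 1499.00257839])}
```

View pics/top0.png

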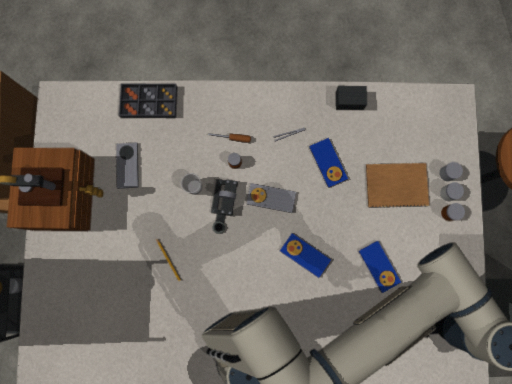

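View pics/scene0.png

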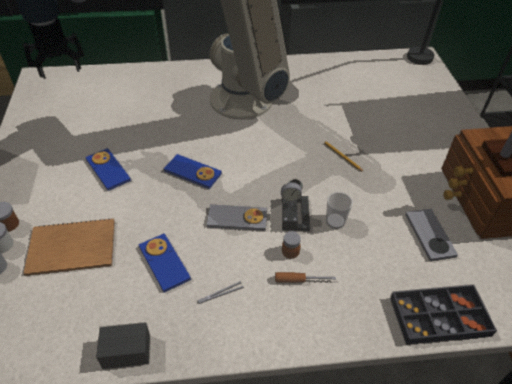

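Run:
```python
import cv2
im=cv2.imread("pics/top0.png")
c=im[90:240,200:400];cv2.imwrite("pics/crop0.png",cv2.resize(c,None,fx=4,fy=4,interpolation=cv2.INTER_CUBIC))
```

```text
(no output)
```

View pics/crop0.png

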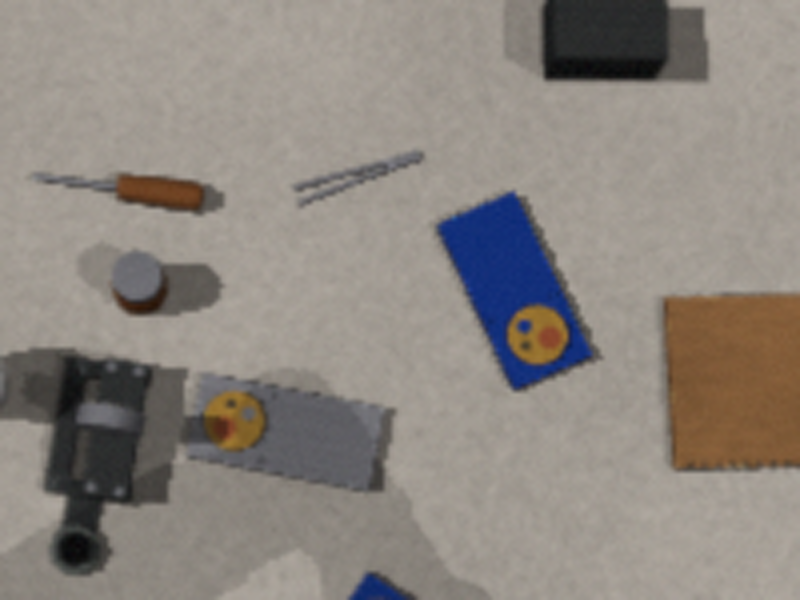

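```bash
cat > h.py <<'E'
import cv2,numpy as np
from cell import bot
def ray(cal,px,z):
    p=np.array(px,float).reshape(-1,1,2)
    u=cv2.undistortPoints(p,cal["mtx"],cal["dist"]).reshape(-1,2)
    d=np.c_[u,np.ones(len(u))]@cal["R"]   # R^T d
    o=-cal["R"].T@cal["t"]
    return o+d*((np.reshape(z,(-1,1))-o[2])/d[:,2:])
def proj(cal,X):
    return cv2.projectPoints(np.array(X,float).reshape(-1,1,3),cv2.Rodrigues(cal["R"])[0],cal["t"],cal["mtx"],cal["dist"])[0].reshape(-1,2)
E
python3 - <<'E'
from h import *
c=bot.get_calibration("top")
print(proj(c,[[0,0,0],[400,0,0]]))
s=cv2.imread("pics/scene0.png")
cv2.imwrite("pics/crop1.png",cv2.resize(s[160:270,190:370],None,fx=4,fy=4,interpolation=cv2.INTER_CUBIC))
E
```

```text
[[249.60516216 359.76743782]
 [251.44626046 239.64137266]]
```

View pics/crop1.png

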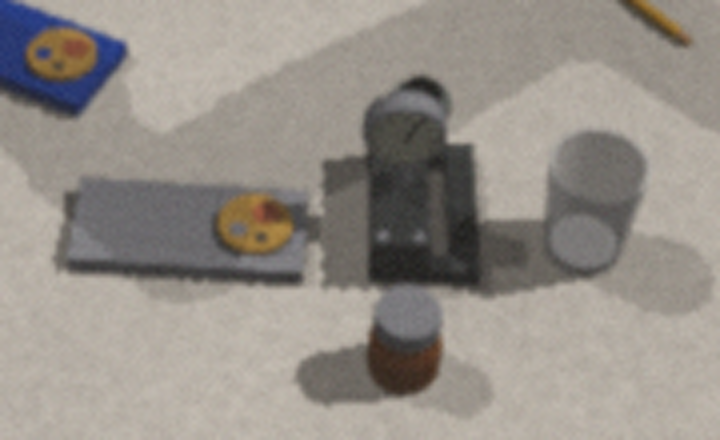

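Run:
```python
from h import *
c=bot.get_calibration("top")
f=lambda u,v:(200+u/4,90+v/4)
print("carrier corners",ray(c,[f(200,372),f(392,405),f(376,490),f(188,458)],14).round(0))
print("disc",ray(c,[f(236,418)],20).round(0))
print("bridge corners top40",ray(c,[f(85,358),f(143,368),f(128,498),f(70,488)],40).round(0))
print("button",ray(c,[f(78,548)],22).round(0))
print("jar tumbler",ray(c,[f(138,275),(191,184)],[60,85]).round(0))
w=bot.get_calibration("wrist");s=bot.observe()
T=-w["R"].T@w["t"];print(w["mtx"],w["dist"],"cam in tool",s["orientation"].T@(T-s["tool_pos"]),"\n",w["R"]@s["orientation"])
```

```text
carrier corners [[ 594.    8.   14.]
 [ 568. -158.   14.]
 [ 494. -144.   14.]
 [ 519.   17.   14.]]
disc [[554. -24.  20.]]
bridge corners top40 [[601. 105.  40.]
 [593.  56.  40.]
 [482.  66.  40.]
 [489. 115.  40.]]
button [[440. 109.  22.]]
jar tumbler [[669.  60.  60.]
 [577. 201.  85.]]
[[299.46442422   0.         250.17961106]
 [  0.         299.46442422 197.48660746]
 [  0.           0.           1.        ]] [-0.01950462  0.          0.          0.          0.        ] cam in tool [  77.46968841   -1.43595788 -180.67472934] 
 [[-9.62216424e-04  9.99999511e-01  2.30114518e-04]
 [-9.53920877e-01 -8.48831264e-04 -3.00057062e-01]
 [-3.00056720e-01 -5.08230876e-04  9.53921227e-01]]
```

Emit:
play_rows([
  [[0,0,-0.12,0,0,0,45],[0,0,-0.12,0,0,0,45],[0,0,-0.12,0,0,0,45],[0,0,-0.12,0,0,0,45],[0,0,-0.12,0,0,0,45],[0,0,-0.12,0,0,0,45],[0,0,-0.12,0,0,0,45],[0,0,-0.12,0,0,0,45],[0,0,-0.12,0,0,0,45],[0,0,-0.05,0,0,0,45]],
])

```text
clock: 0.93
tool_pos: [167.1, -523.6, 193.8]
orientation: [[-0.126, -0.992, -0.0], [-0.992, 0.126, 0.001], [-0.001, 0.001, -1.0]]
ft_force: [-0.0, 0.0, -1.1]
grip_width: 38.5
```

Emit:
play_rows([
  [[0,0,0,-2.7,-2.0,0,45],[0,0,0,-2.7,-2.0,0,45],[0,0,0,-2.7,-2.0,0,45],[0,0,0,-2.7,-2.0,0,45],[0,0,0,-2.7,-2.0,0,45],[0,0,0,-2.7,-2.0,0,45],[0,0,0,-2.7,-2.0,0,45],[0,0,0,-2.7,-2.0,0,45],[0,0,0,-2.7,-2.0,0,45],[0,0,0,-2.7,-2.0,0,45]],
])

```text
clock: 1.77
tool_pos: [401.6, -281.0, 194.1]
orientation: [[-0.132, -0.991, -0.0], [-0.991, 0.132, 0.0], [-0.0, 0.001, -1.0]]
ft_force: [-0.3, -0.3, 0.5]
grip_width: 38.8
```

Emit:
play_rows([
  [[0,0,0,-2.7,-2.0,0,45],[0,0,0,-2.7,-2.0,0,45],[0,0,0,-2.7,-2.0,0,45],[0,0,0,-2.7,-2.0,0,45],[0,0,0,-2.7,-2.0,0,45],[0,0,0,-2.7,-2.0,0,45],[0,0,0,0,0,0,45],[0,0,0,0,0,0,45],[0,0,0,0,0,0,45],[0,0,0,0,0,0,45]],
])

```text
clock: 2.6
tool_pos: [540.7, -138.4, 194.3]
orientation: [[-0.132, -0.991, -0.0], [-0.991, 0.132, -0.0], [0.0, 0.0, -1.0]]
ft_force: [0.5, -0.1, -0.3]
grip_width: 38.5
```

Run:
```python
from h import *
import pickle
s=bot.observe();c=bot.get_calibration("wrist");im=bot.snapshot("wrist")
print(s["tool_pos"],s["clock"],s["ft_force"])
cv2.imwrite("pics/w1.png",im[:,:,::-1]);pickle.dump(c,open("w1.pkl","wb"))
cv2.imwrite("pics/w1b.png",cv2.resize(im[:,:,::-1],(800,600),interpolation=cv2.INTER_CUBIC))
```

```text
[ 540.67012665 -138.40674803  194.34332464] 2.6 [ 0.5063186  -0.10093577 -0.33220666]
```

View pics/w1b.png

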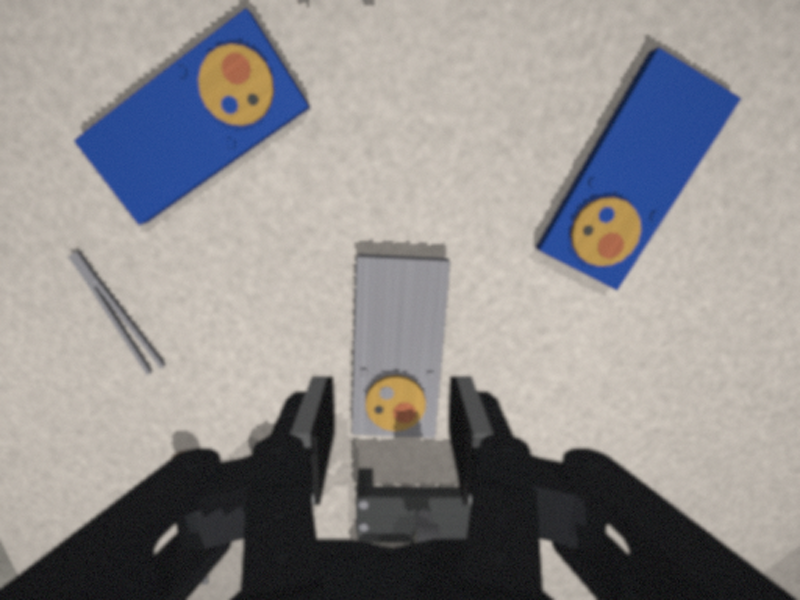

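Emit:
play_rows([
  [[0,0,0,-3,0.3,0,45],[0,0,0,-3,0.3,0,45],[0,0,0,-3,0.3,0,45],[0,0,0,-3,0.3,0,45],[0,0,0,-3,0.3,0,45],[0,0,0,-3,0.3,0,45],[0,0,0,-3,0.3,0,45],[0,0,0,-3,0.3,0,45],[0,0,0,0,0,0,45],[0,0,0,0,0,0,45]],
])

```text
clock: 3.48
tool_pos: [548.8, 103.7, 194.4]
orientation: [[-0.13, -0.991, -0.0], [-0.991, 0.13, -0.0], [0.0, 0.0, -1.0]]
ft_force: [0.2, 0.0, 1.5]
grip_width: 38.3
```

Run:
```python
from h import *
import pickle
s=bot.observe();c=bot.get_calibration("wrist");im=bot.snapshot("wrist")
print(s["tool_pos"],s["clock"],s["ft_force"])
cv2.imwrite("pics/w2.png",im[:,:,::-1]);pickle.dump(c,open("w2.pkl","wb"))
cv2.imwrite("pics/w2b.png",cv2.resize(im[:,:,::-1],(800,600),interpolation=cv2.INTER_CUBIC))
```

```text
[548.77494942 103.70688903 194.43756433] 3.4833 [0.18319833 0.03189267 1.49336212]
```

View pics/w2b.png

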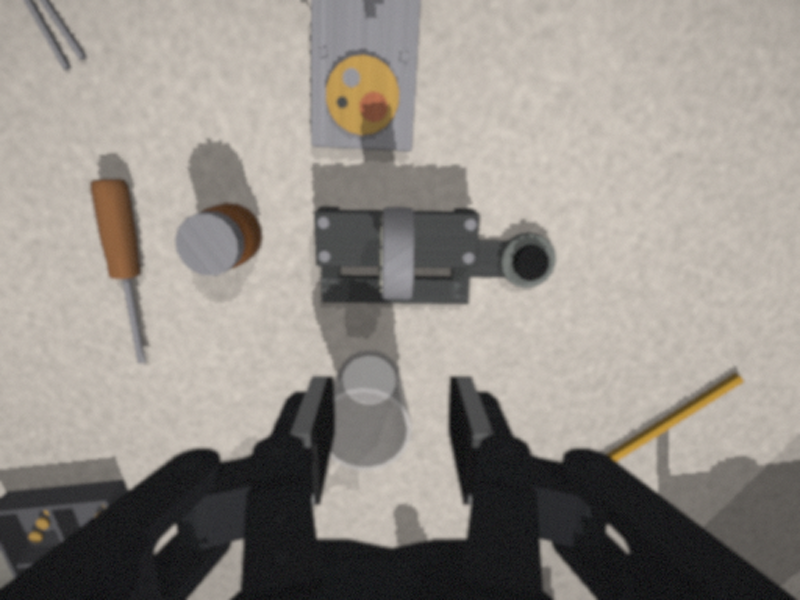

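Run:
```python
import cv2
im=cv2.imread("pics/w2.png")
cv2.imwrite("pics/w2c.png",cv2.resize(im[120:205,190:370],None,fx=4.4,fy=4.4,interpolation=cv2.INTER_CUBIC))
im=cv2.imread("pics/w1.png")
cv2.imwrite("pics/w1c.png",cv2.resize(im[150:290,215:300],None,fx=4.2,fy=4.2,interpolation=cv2.INTER_CUBIC))
```

```text
(no output)
```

View pics/w2c.png

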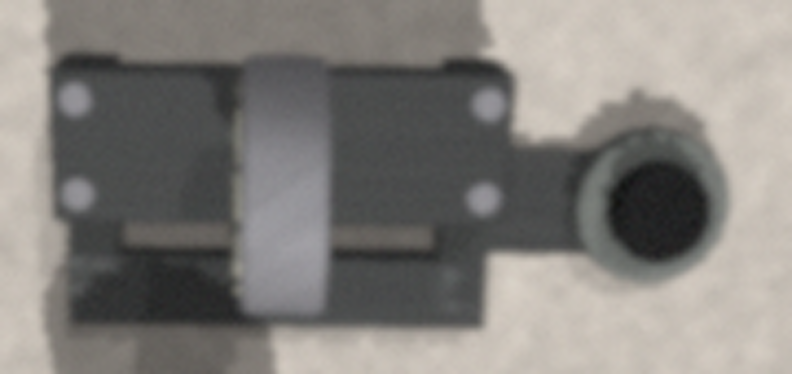

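View pics/w1c.png

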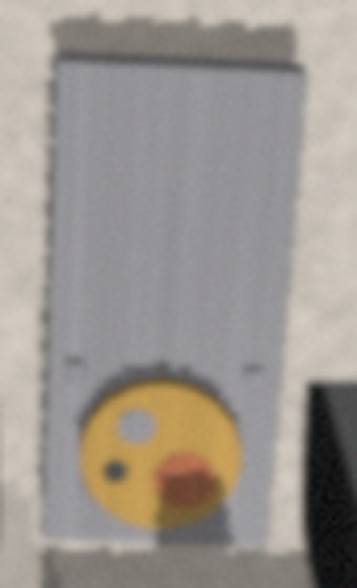

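Run:
```python
from h import *
import pickle
c2=pickle.load(open("w2.pkl","rb"));c1=pickle.load(open("w1.pkl","rb"))
f=lambda a:[(190+(u+.5)/4.4-.5,120+(v+.5)/4.4-.5) for u,v in a]
S=ray(c2,f([(75,100),(488,104),(78,194),(484,199)]),40);print("screws",S.round(1))
st=ray(c2,f([(70,324),(482,326)]),14);print("stop back",st.round(1))
b=ray(c2,f([(658,210)]),22)[0];print("button",b.round(1))
lat=(S[1]+S[3]-S[0]-S[2])/2; lat2=st[1]-st[0]
for l in(lat,lat2):print("gauge y dir",np.degrees(np.arctan2(l[1],l[0])),np.linalg.norm(l))
ctr=S.mean(0)
d=b-ctr;d[2]=0
ang=np.arctan2(d[1],d[0])-np.arctan2(105,20);print("gauge x ang from button",np.degrees(ang),np.linalg.norm(d),"exp 106.9")
print("ctr",ctr)
def G(a):return np.array([[np.cos(a),-np.sin(a)],[np.sin(a),np.cos(a)]])
a=np.mean([np.arctan2(l[1],l[0]) for l in(lat,lat2)])+0
a=a-np.pi/2
print("gauge x ang",np.degrees(a))
print("button in g",G(a).T@d[:2],"stop back in g",(st[:,:2]-ctr[:2])@G(a),"screws",(S[:,:2]-ctr[:2])@G(a))
g=lambda A:[(215+(u+.5)/4.2-.5,150+(v+.5)/4.2-.5) for u,v in A]
C=ray(c1,g([(58,60),(304,66),(268,546),(44,542)]),14)
print(C.round(1)); print("sizes",[np.linalg.norm(C[i]-C[(i+1)%4]).round(1) for i in range(4)])
o=C.mean(0);fx=(C[2]+C[3]-C[0]-C[1]);print("carrier o",o,"ang",np.degrees(np.arctan2(fx[1],fx[0])))
print("in gauge",G(a).T@(o-ctr)[:2])
D=ray(c1,g([(161,453)]),20)[0];print("disc",D,np.linalg.norm((D-o)[:2]),np.degrees(np.arctan2(*(D-o)[1::-1])))
```

```text
screws [[591.8  60.5  40. ]
 [488.6  75.2  40. ]
 [595.2  84.3  40. ]
 [491.6  99.4  40. ]]
stop back [[608.4 125.7  14. ]
 [491.6 141.8  14. ]]
button [442.2 112.6  22. ]
gauge y dir 171.81908813523262 104.47637787662784
gauge y dir 172.1512229346101 117.94940896668493
gauge x ang from button 82.61338288317515 104.86514609660354 exp 106.9
ctr [541.80022276  79.873075    40.        ]
gauge x ang 81.98515553492135
button in g [ 18.49088083 103.22202377] stop back in g [[ 54.66843872 -59.55716975]
 [ 54.32657193  58.39174378]] screws [[-12.1638039  -52.20876659]
 [-12.01644695  52.05072366]
 [ 11.8609876  -52.26717244]
 [ 12.31926325  52.42521537]]
[[ 565.9 -149.7   14. ]
 [ 495.1 -138.4   14. ]
 [ 522.4   20.    14. ]
 [ 595.4    8.6   14. ]]
sizes [np.float64(71.6), np.float64(160.7), np.float64(73.9), np.float64(161.0)]
carrier o [544.69826339 -64.88913903  14.        ] ang 79.83816682561927
in gauge [-142.9441007   -23.05387874]
disc [552.51849815 -22.16201468  20.        ] 43.43688785476668 79.62810142474453
```

Emit:
play_rows([
  [[0,0,0,2.67,-1.5,0,45],[0,0,0,2.67,-1.5,0,45],[0,0,0,2.67,-1.5,0,45],[0,0,0,2.67,-1.5,0,45],[0,0,0,2.67,-1.5,0,45],[0,0,0,2.67,-1.5,0,45],[0,0,0.12,0,0,0,45],[0,0,0.12,0,0,0,45],[0,0,0.12,0,0,0,45],[0,0,0.12,0,0,0,45]],
])

```text
clock: 4.37
tool_pos: [616.7, -69.7, 194.6]
orientation: [[-0.582, -0.813, 0.0], [-0.813, 0.582, -0.0], [0.0, -0.0, -1.0]]
ft_force: [-0.0, 0.4, 0.6]
grip_width: 38.4
```

Emit:
play_rows([
  [[0,0,0.12,0,0,0,45],[0,0,0.12,0,0,0,45],[0,0,0.12,0,0,0,45],[0,0,0.12,0,0,0,45],[0,0,0.12,0,0,0,45],[0,0,0.12,0,0,0,45],[0,0,0.12,0,0,0,45],[0,0,0.12,0,0,0,45],[0,0,0.12,0,0,0,45],[0,0,0.02,0,0,0,45]],
])

```text
clock: 5.2
tool_pos: [616.7, -69.2, 194.7]
orientation: [[-0.989, 0.147, 0.0], [0.147, 0.989, -0.0], [-0.0, -0.0, -1.0]]
ft_force: [-0.6, 1.0, 0.4]
grip_width: 38.3
```

Emit:
play_rows([
  [[0,0,0,0,0,0,45]],
])

```text
clock: 5.28
tool_pos: [616.8, -68.8, 194.6]
orientation: [[-0.99, 0.141, 0.0], [0.141, 0.99, -0.0], [-0.0, -0.0, -1.0]]
ft_force: [0.0, -0.5, 0.1]
grip_width: 38.5
```

Emit:
play_rows([
  [[0,0,0,0,0,2.4,45],[0,0,0,0,0,2.4,45],[0,0,0,0,0,2.4,45],[0,0,0,0,0,2.4,45],[0,0,0,0,0,2.4,45],[0,0,0,0,0,2.4,45],[0,0,0,0,0,2.0,45],[0,0,0,0,0,1.4,45],[0,0,0,0,0,0.9,45],[0,0,0,0,0,0,45]],
])

```text
clock: 6.12
tool_pos: [615.6, -68.0, 5.3]
orientation: [[-0.99, 0.139, -0.004], [0.139, 0.99, -0.0], [0.004, -0.001, -1.0]]
ft_force: [-0.9, -0.8, -0.4]
grip_width: 38.3
```

```bash
cat > snap.py <<'E'
from h import *
import pickle,sys
n=sys.argv[1]
s=bot.observe();c=bot.get_calibration("wrist");im=bot.snapshot("wrist")
cv2.imwrite(f"pics/{n}.png",im[:,:,::-1]);pickle.dump(c,open(n+".pkl","wb"))
cv2.imwrite(f"pics/{n}b.png",cv2.resize(im[:,:,::-1],(800,600),interpolation=cv2.INTER_CUBIC))
a=np.radians(82.05);G=np.array([[np.cos(a),-np.sin(a)],[np.sin(a),np.cos(a)]])
print(s["tool_pos"],s["clock"],s["ft_force"],"gauge frame:",G.T@(s["tool_pos"][:2]-[541.8,79.9]))
E
python3 snap.py w3
```

```text
[615.56207399 -67.96894923   5.30997981] 6.1167 [-0.88212309 -0.82157797 -0.36568256] gauge frame: [-136.24585237  -93.50474544]
```

View pics/w3b.png

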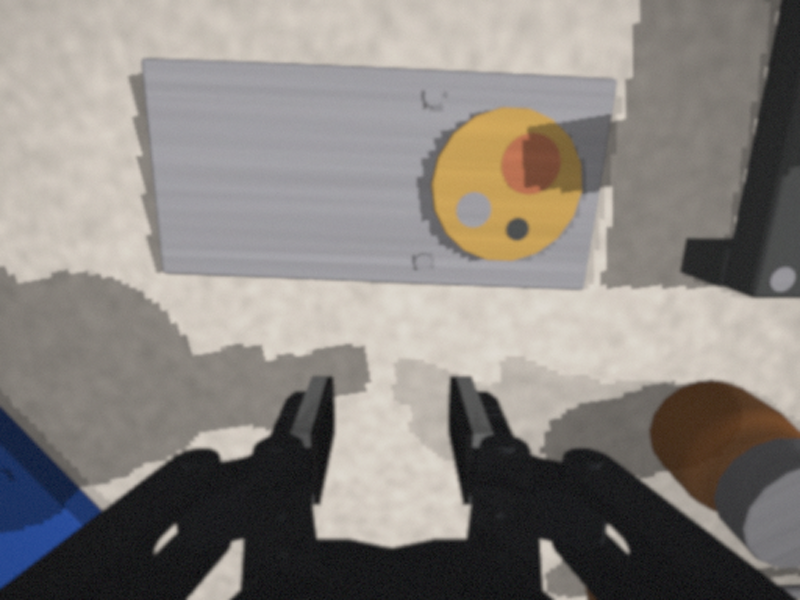

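Emit:
play_rows([
  [[0,0,0,0.7,0,0,45],[0,0,0,0.7,0,0,45],[0,0,0,0.4,0,0,45],[0,0,0,0.4,0,0,45],[0,0,0,0.4,0,0,45],[0,0,0,0.4,0,0,45],[0,0,0,0.4,0,0,45],[0,0,0,0.4,0,0,45],[0,0,0,0.3,0,0,45],[0,0,0,0,0,0,45]],
])

```text
clock: 7.0
tool_pos: [576.0, -61.6, 7.4]
orientation: [[-0.99, 0.141, -0.0], [0.141, 0.99, 0.0], [0.0, 0.0, -1.0]]
ft_force: [0.5, 0.2, 0.3]
grip_width: 38.4
```

```bash
python3 snap.py w4
```

```text
[575.95986413 -61.56837086   7.42237763] 7.0 [0.47490898 0.20692749 0.26027673] gauge frame: [-135.38412617  -53.39788995]
```

View pics/w4b.png

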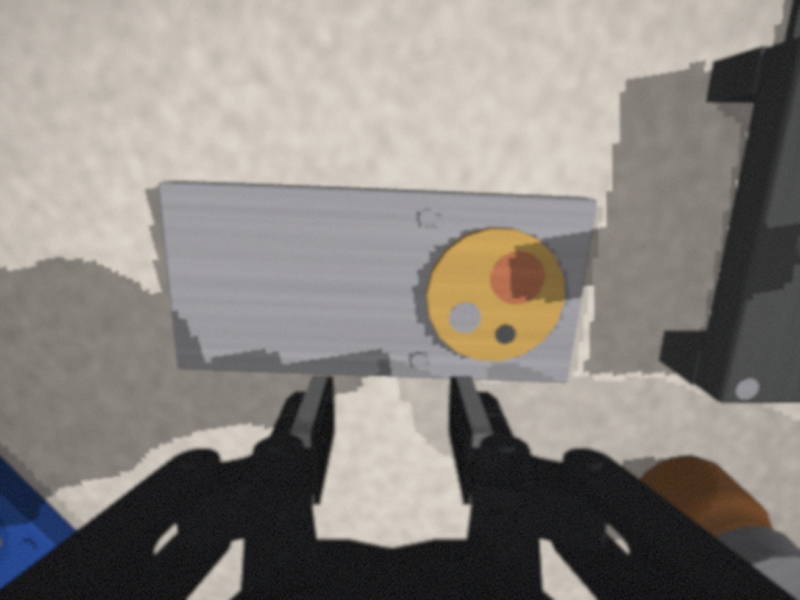

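```bash
cat > car.py <<'E'
from h import *
import pickle,sys
a=np.radians(82.05);G=np.array([[np.cos(a),-np.sin(a)],[np.sin(a),np.cos(a)]])
def rep(n,px,z=14,s=800/512):
    c=pickle.load(open(n+".pkl","rb"))
    P=ray(c,[((u+.5)/s-.5,(v+.5)/s-.5) for u,v in px],z)
    g=(P[:,:2]-[541.8,79.9])@G
    print(g.round(1));return g
E
python3 - <<'E'
from car import *
for n,px in(("w3",[(145,58),(615,79),(583,289),(162,272)]),("w4",[(163,182),(596,200),(568,381),(179,368)])):
    g=rep(n,px);f=(g[1]+g[2]-g[0]-g[3])/2
    print(n,"o",g.mean(0),"ang",np.arctan2(f[1],f[0]),[np.linalg.norm(g[i]-g[(i+1)%4]).round(1) for i in range(4)])
E
```

```text
[[-219.9   16.9]
 [ -62.3   10.1]
 [ -64.7  -63.1]
 [-224.6  -56.2]]
w3 o [-142.88076873  -23.08293192] ang -0.043460078602535306 [np.float64(157.8), np.float64(73.2), np.float64(160.1), np.float64(73.3)]
[[-219.4   16.9]
 [ -62.1   10. ]
 [ -64.4  -62.8]
 [-223.7  -56.5]]
w4 o [-142.3996227   -23.08565151] ang -0.04169652677575191 [np.float64(157.4), np.float64(72.8), np.float64(159.4), np.float64(73.5)]
```

Emit:
play_rows([
  [[0,0,0,0.3,0,0,45],[0,0,0,0.3,0,0,45],[0,0,0,0.3,0,0,45],[0,0,0,0.3,0,0,45],[0,0,0,0.3,0,0,45],[0,0,0,0.2,0,0,45],[0,0,0,0,0,0,45]],
])

```text
clock: 7.63
tool_pos: [559.3, -59.2, 7.4]
orientation: [[-0.99, 0.141, -0.0], [0.141, 0.99, 0.0], [0.0, 0.0, -1.0]]
ft_force: [-0.6, -0.5, -0.4]
grip_width: 38.1
```

```bash
python3 snap.py w5
```

```text
[559.30304569 -59.20546342   7.43962683] 7.6333 [-0.58241815 -0.52852697 -0.36417673] gauge frame: [-135.34771414  -36.57434674]
```

View pics/w5b.png

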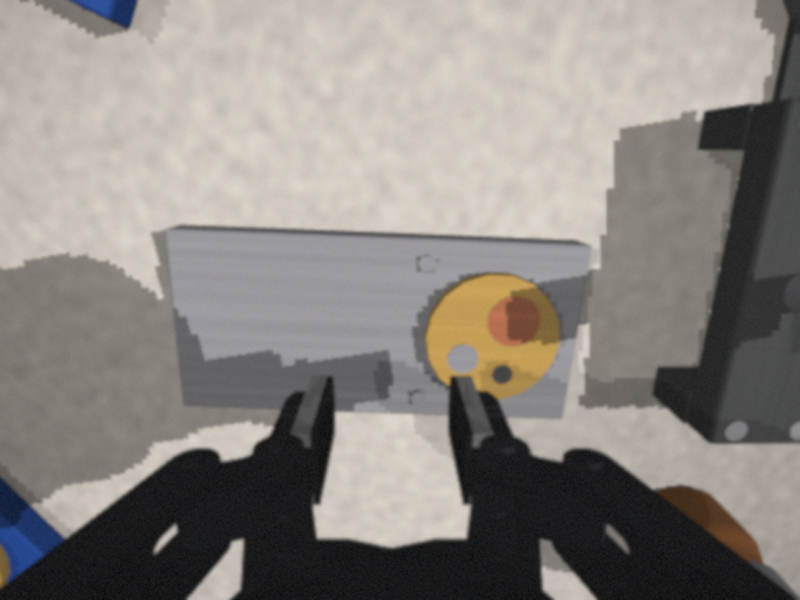

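```bash
python3 - <<'E'
from car import *
for n,px in(("w5",[(170,230),(588,246),(563,418),(183,405)]),):
    g=rep(n,px);f=(g[1]+g[2]-g[0]-g[3])/2
    print(n,"o",g.mean(0),"ang",np.arctan2(f[1],f[0]),[np.linalg.norm(g[i]-g[(i+1)%4]).round(1) for i in range(4)])
E
python3 - <<'E'
from h import *
im=bot.snapshot("scene")
s=im[:,:,::-1];cv2.imwrite("pics/s5.png",cv2.resize(s[140:290,180:340],None,fx=5,fy=4,interpolation=cv2.INTER_CUBIC)[:600])
E
```

```text
[[-219.2   16.4]
 [ -63.     9.9]
 [ -64.5  -63.2]
 [-224.4  -56.6]]
w5 o [-142.7904412   -23.37139048] ang -0.04144387417660843 [np.float64(156.4), np.float64(73.1), np.float64(160.0), np.float64(73.2)]
```

View pics/s5.png

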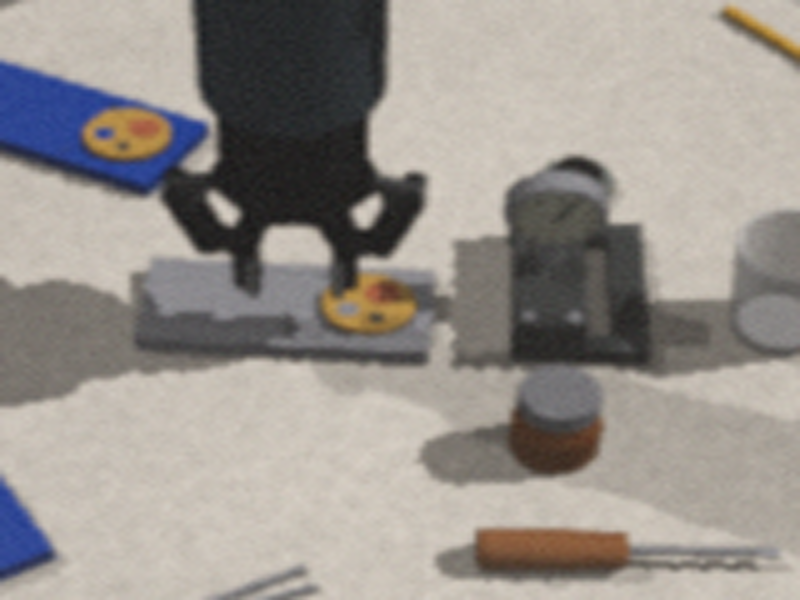

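Emit:
play_rows([
  [[0,0,0,0,0,-1.5,45],[0,0,0,-1.5,0,0,45],[0,0,0,-1.5,0,0,45],[0,0,0,-1.5,0,0,45],[0,0,0,0,0,0,45],[0,0,0,0,0,1,45],[0,0,0,0,0,0.8,45],[0,0,0,0,0,0.4,45],[0,0,0,0,0,0.2,45],[0,0,0,0,0,0,45]],
])

```text
clock: 8.57
tool_pos: [603.3, -65.6, -2.5]
orientation: [[-0.99, 0.141, -0.002], [0.141, 0.99, -0.0], [0.002, -0.0, -1.0]]
ft_force: [-0.3, -0.2, 0.2]
grip_width: 38.2
```

Emit:
play_rows([
  [[0,0,0,0.6,0,0,45],[0,0,0,0.3,0,0,45],[0,0,0,0.3,0,0,45],[0,0,0,0.3,0,0,45],[0,0,0,0.3,0,0,45],[0,0,0,0.3,0,0,45],[0,0,0,0.3,0,0,45],[0,0,0,0,0,0,45]],
])

```text
clock: 9.23
tool_pos: [579.9, -62.1, -1.6]
orientation: [[-0.99, 0.141, -0.0], [0.141, 0.99, 0.0], [0.0, 0.0, -1.0]]
ft_force: [-0.2, 1.0, -0.4]
grip_width: 38.7
```

```bash
python3 snap.py w6
```

```text
[579.9318556  -62.13169184  -1.56101411] 9.2333 [-0.1770335   1.02434204 -0.43638527] gauge frame: [-135.39267148  -57.40961947]
```

View pics/w6b.png

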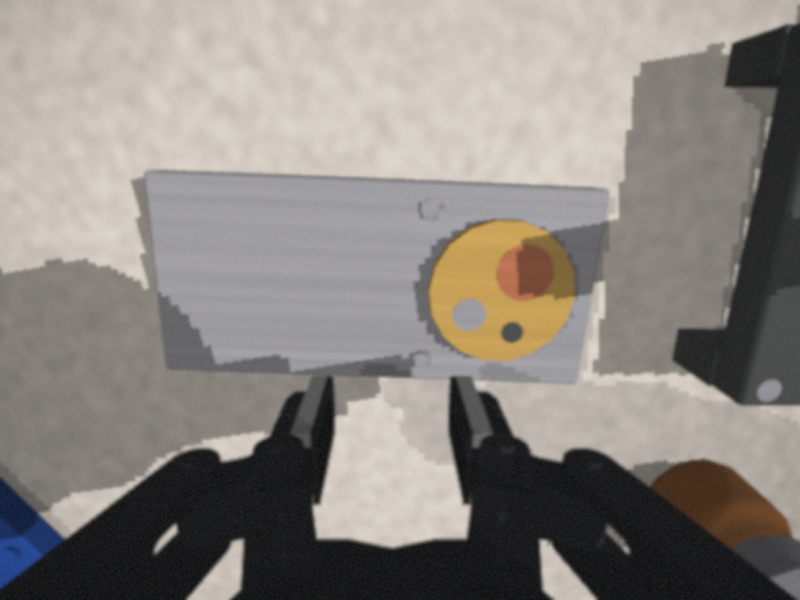

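Emit:
play_rows([
  [[0,0,0,0.3,0,0,45],[0,0,0,0.3,0,0,45],[0,0,0,0,0,0,45]],
])

```text
clock: 9.53
tool_pos: [574.0, -61.3, -1.7]
orientation: [[-0.99, 0.141, -0.0], [0.141, 0.99, 0.0], [0.0, 0.0, -1.0]]
ft_force: [-0.1, 0.1, -0.7]
grip_width: 38.5
```

```bash
python3 snap.py w7
python3 - <<'E'
from car import *
for n,px in(("w6",[(148,171),(608,189),(577,382),(166,368)]),):
    g=rep(n,px);f=(g[1]+g[2]-g[0]-g[3])/2
    print(n,"o",g.mean(0),"ang",np.arctan2(f[1],f[0]),[np.linalg.norm(g[i]-g[(i+1)%4]).round(1) for i in range(4)])
E
python3 - <<'E'
from h import *
im=bot.snapshot("scene")
s=im[:,:,::-1];cv2.imwrite("pics/s7.png",cv2.resize(s[140:290,180:340],None,fx=5,fy=4,interpolation=cv2.INTER_CUBIC)[:600])
E
```

```text
[574.00679235 -61.29339225  -1.67444594] 9.5333 [-0.07247031  0.12332625 -0.66118662] gauge frame: [-135.38191751  -51.42555688]
[[-219.8   16.9]
 [ -62.3   10.3]
 [ -64.5  -62.8]
 [-224.3  -56.4]]
w6 o [-142.71887702  -22.99690176] ang -0.040865459157450025 [np.float64(157.6), np.float64(73.2), np.float64(159.9), np.float64(73.4)]
```

View pics/w7b.png

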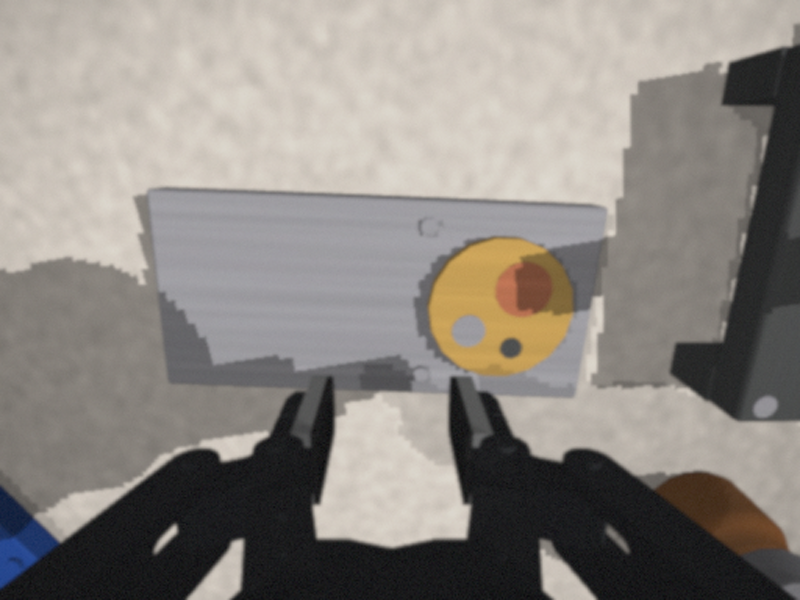

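View pics/s7.png

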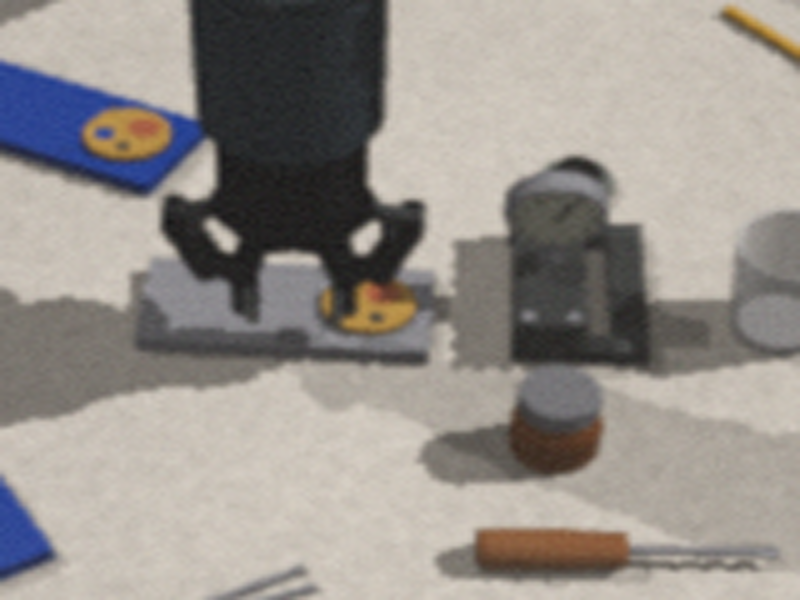

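Run:
```python
from h import *
s=bot.observe();c=bot.get_calibration("scene")
print(s["tool_pos"],s["grip_width"])
for h in(0,15,30,45):
  P=[s["tool_pos"]+s["orientation"]@np.array([x,y,-h]) for x in(-11,11) for y in(-26,26)]
  q=proj(c,P); print(h,((q-[180,140])*[5,4]).round(0).tolist())
im=bot.snapshot("scene")[:,:,::-1]
cv2.imwrite("pics/s8.png",cv2.resize(im[170:240,200:280],None,fx=8,fy=8,interpolation=cv2.INTER_CUBIC))
```

```text
[574.5255614  -61.35743228  -1.58525801] 38.32979370903495
0 [[246.0, 360.0], [342.0, 362.0], [249.0, 335.0], [344.0, 337.0]]
15 [[245.0, 346.0], [342.0, 348.0], [248.0, 321.0], [344.0, 323.0]]
30 [[245.0, 332.0], [342.0, 334.0], [247.0, 306.0], [344.0, 309.0]]
45 [[244.0, 317.0], [342.0, 320.0], [247.0, 292.0], [344.0, 294.0]]
```

View pics/s8.png

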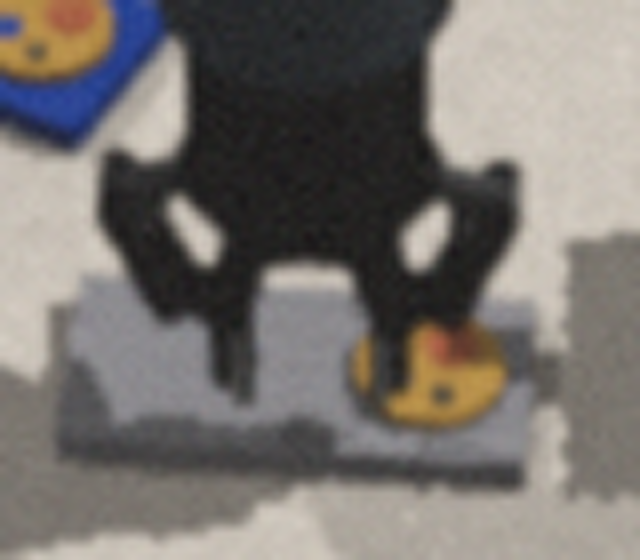

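Run:
```python
from h import *
import pickle
c=bot.get_calibration("scene");w=pickle.load(open("w7.pkl","rb"))
s=bot.observe()
def line(cal,px):
    a=ray(cal,[px],0)[0];b=ray(cal,[px],100)[0];return a,(b-a)/100
W={"L":[(311,378),(333,378)],"R":[(451,378),(472,378)]}
k=800/512
# crop s8: px=200+u/8,170+v/8
S={"a(left in scene)":(235,402),"b":(390,395)}
for n,(u,v) in S.items():
  p=line(c,(200+(u+.5)/8-.5,170+(v+.5)/8-.5))
  for m,l in W.items():
    q=line(w,((np.mean([l[0][0],l[1][0]])+.5)/k-.5,(378.5)/k-.5))
    A=np.c_[p[1],-q[1]];t=np.linalg.lstsq(A,q[0]-p[0],rcond=None)[0]
    X=p[0]+t[0]*p[1];Y=q[0]+t[1]*q[1]
    print(n,m,X.round(1),"gap",np.linalg.norm(X-Y).round(1),"tool",(s["orientation"].T@(X-s["tool_pos"])).round(1))
```

```text
a(left in scene) L [568.2 -87.7  25. ] gap 0.2 tool [  2.7 -26.9 -26.6]
a(left in scene) R [572.8 -87.9  30.6] gap 49.7 tool [ -1.9 -26.5 -32.1]
b L [575.2 -36.1  30.7] gap 50.6 tool [  3.   25.1 -32.3]
b R [573.6 -36.   28.8] gap 1.9 tool [  4.7  25.  -30.3]
```

Emit:
play_rows([
  [[0,0,0,0,0,-1,45],[0,0,0,-1.6,0,0,45],[0,0,0,-1.6,0,0,45],[0,0,0,-0.3,0,0,45],[0,0,0,0,0,0.8,45],[0,0,0,0,0,0.6,45],[0,0,0,0,0,0.3,45],[0,0,0,0,0,0.3,45],[0,0,0,0,0,0,45]],
])

```text
clock: 10.43
tool_pos: [608.1, -66.2, -12.5]
orientation: [[-0.99, 0.141, -0.002], [0.141, 0.99, -0.0], [0.002, -0.0, -1.0]]
ft_force: [-1.0, -0.9, -0.2]
grip_width: 38.3
```

Emit:
play_rows([
  [[0,0,0,0,0,0.3,45],[0,0,0,0,0,0.2,45],[0,0,0,0,0,0,45]],
])

```text
clock: 10.68
tool_pos: [608.9, -66.3, -17.0]
orientation: [[-0.99, 0.141, -0.001], [0.141, 0.99, 0.0], [0.001, -0.0, -1.0]]
ft_force: [-0.2, -0.9, 0.1]
grip_width: 38.4
```

Emit:
play_rows([
  [[0,0,0,0,0,0.2,45],[0,0,0,0,0,0.1,45],[0,0,0,0,0,0,45]],
])

```text
clock: 10.93
tool_pos: [609.1, -66.3, -19.8]
orientation: [[-0.99, 0.141, -0.0], [0.141, 0.99, 0.0], [0.0, -0.0, -1.0]]
ft_force: [-0.4, 0.3, -0.5]
grip_width: 38.3
```

Emit:
play_rows([
  [[0,0,0,0,0,0.2,45],[0,0,0,0,0,0,45]],
])

```text
clock: 11.1
tool_pos: [609.1, -66.3, -21.9]
orientation: [[-0.99, 0.141, -0.0], [0.141, 0.99, 0.0], [0.0, 0.0, -1.0]]
ft_force: [-0.2, -0.6, -0.8]
grip_width: 38.4
```

Emit:
play_rows([
  [[0,0,0,0,0,0.2,45],[0,0,0,0,0,0,45]],
])

```text
clock: 11.27
tool_pos: [609.0, -66.3, -24.0]
orientation: [[-0.99, 0.141, -0.001], [0.141, 0.99, 0.0], [0.001, -0.0, -1.0]]
ft_force: [0.4, 0.5, -0.7]
grip_width: 38.5
```

Emit:
play_rows([
  [[0,0,0,0,0,0.15,45],[0,0,0,0,0,0,45]],
])

```text
clock: 11.43
tool_pos: [609.1, -66.3, -25.4]
orientation: [[-0.99, 0.141, -0.0], [0.141, 0.99, 0.0], [0.0, -0.0, -1.0]]
ft_force: [-0.0, -1.2, -1.2]
grip_width: 38.3
```

```bash
python3 - <<'E'
from h import *
im=bot.snapshot("scene")[:,:,::-1]
cv2.imwrite("pics/s9.png",cv2.resize(im[170:245,190:280],None,fx=8,fy=8,interpolation=cv2.INTER_CUBIC))
E
python3 snap.py w8
```

```text
[609.13444804 -66.30503938 -25.29860446] 11.4833 [ 0.05756655  0.2604389  -0.55752611] gauge frame: [-135.48693184  -86.90876099]
```

View pics/s9.png

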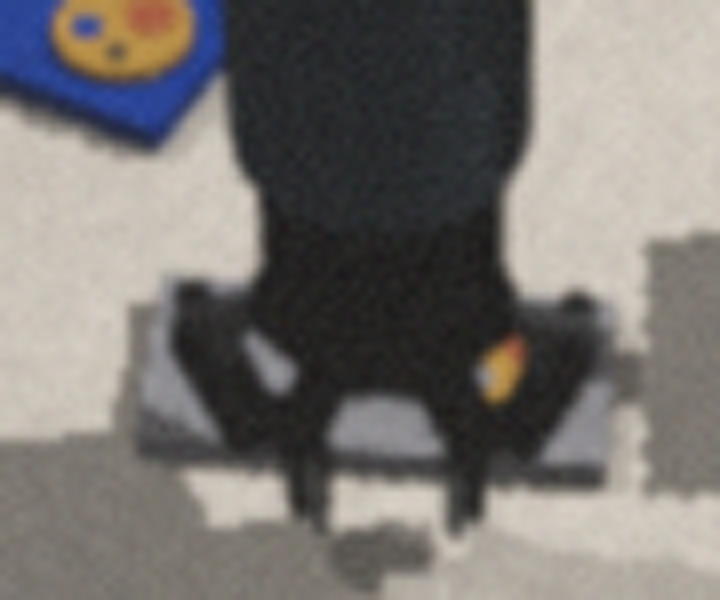

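View pics/w8b.png

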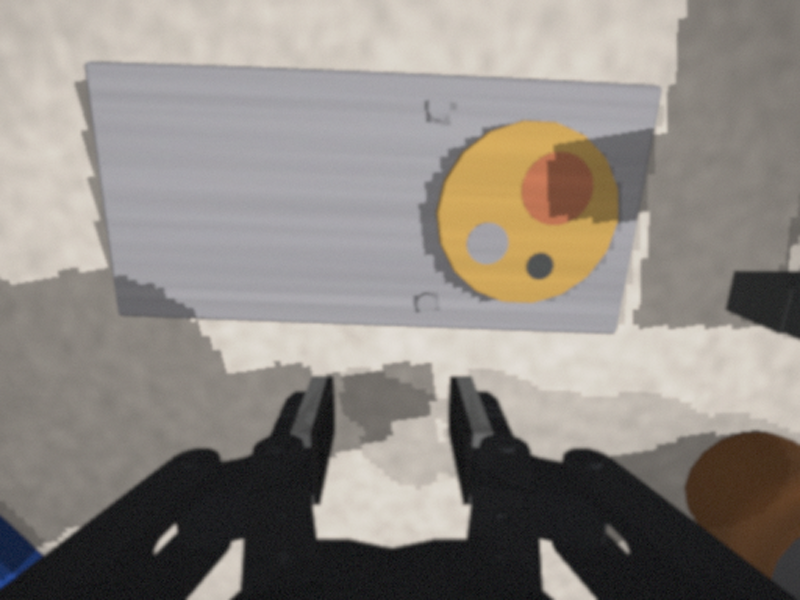

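Emit:
play_rows([
  [[0,0,0,0.4,0,-0.15,45],[0,0,0,0.5,0,0,45],[0,0,0,0.3,0,0,45],[0,0,0,0.3,0,0,45],[0,0,0,0.3,0,0,45],[0,0,0,0.3,0,0,45],[0,0,0,0.3,0,0,45],[0,0,0,0.3,0,0,45],[0,0,0,0.3,0,0,45],[0,0,0,0,0,0,45]],
])

```text
clock: 12.37
tool_pos: [579.6, -62.0, -23.4]
orientation: [[-0.99, 0.141, 0.001], [0.141, 0.99, 0.0], [-0.001, 0.0, -1.0]]
ft_force: [0.2, -0.1, 0.1]
grip_width: 38.3
```

```bash
python3 snap.py w9
```

```text
[579.62046211 -61.9624747  -23.37890862] 12.3667 [ 0.20850088 -0.06167458  0.05243028] gauge frame: [-135.26814915  -57.07781451]
```

View pics/w9b.png

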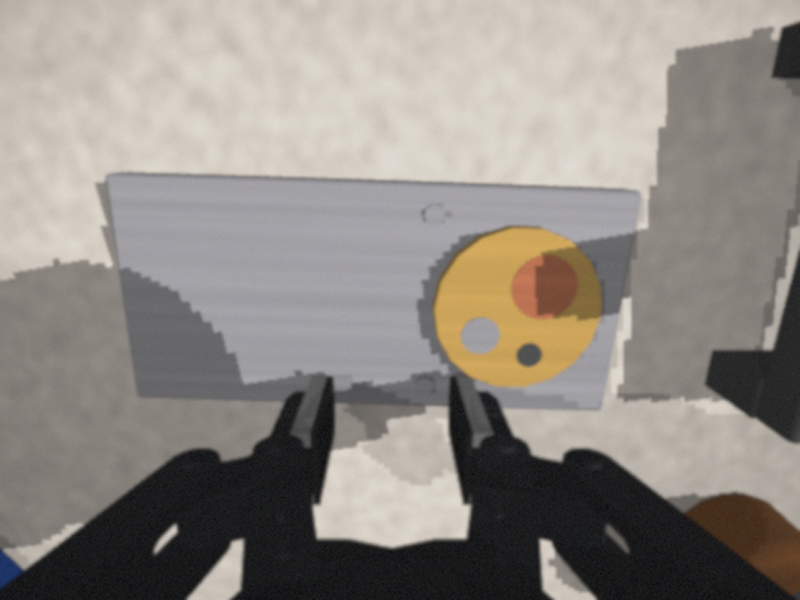

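Run:
```python
from car import *
for n,px in(("w8",[(87,62),(660,86),(615,333),(118,316)]),("w9",[(108,174),(640,192),(600,409),(138,396)]),):
    g=rep(n,px);f=(g[1]+g[2]-g[0]-g[3])/2
    print(n,"o",g.mean(0),"ang",np.arctan2(f[1],f[0]),[np.linalg.norm(g[i]-g[(i+1)%4]).round(1) for i in range(4)])
from h import *
im=bot.snapshot("scene")[:,:,::-1]
cv2.imwrite("pics/s10.png",cv2.resize(im[170:245,190:280],None,fx=8,fy=8,interpolation=cv2.INTER_CUBIC))
```

```text
[[-220.5   16.8]
 [ -62.1   10.1]
 [ -64.7  -63.1]
 [-224.7  -56.8]]
w8 o [-142.99297676  -23.23087081] ang -0.04091348438862106 [np.float64(158.6), np.float64(73.2), np.float64(160.1), np.float64(73.7)]
[[-220.8   16.9]
 [ -62.3   11.1]
 [ -64.8  -61.9]
 [-224.   -56.5]]
w9 o [-142.94337672  -22.60363728] ang -0.035285236475226425 [np.float64(158.6), np.float64(73.1), np.float64(159.3), np.float64(73.4)]
```

View pics/s10.png

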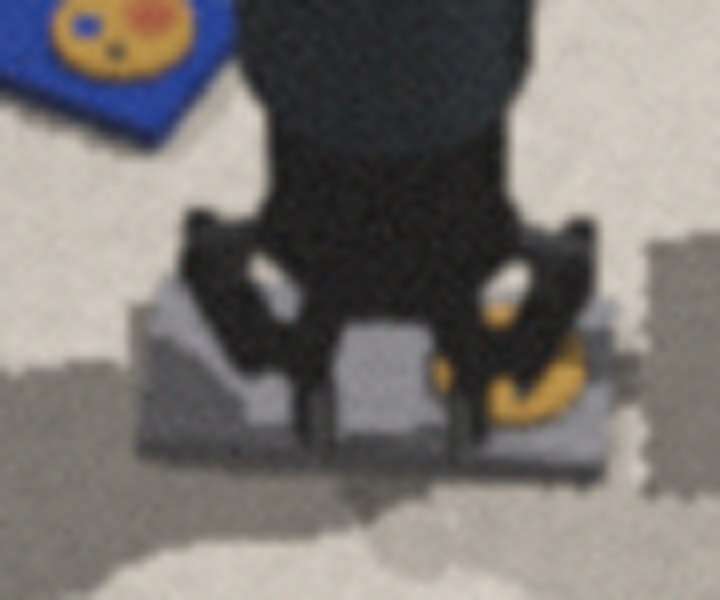

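Run:
```python
from h import *
import pickle
c=bot.get_calibration("scene");s=bot.observe();R=s["orientation"]
for nm,tp,px in(("s9",[609.1,-66.3,-25.4],[(315,530),(465,530)]),("s10",[579.6,-62,-23.4],[(317,448),(465,448)])):
  for u,v in px:
    p=(190+(u+.5)/8-.5,170+(v+.5)/8-.5)
    for z in(0,10,20,30): print(nm,z,(R.T@(ray(c,[p],z)[0]-tp)).round(1))
# check scene calib: project known carrier corners (gauge frame) into s10 crop
a=np.radians(82.05);G=np.array([[np.cos(a),-np.sin(a)],[np.sin(a),np.cos(a)]])
g=np.array([[-220.8,16.9],[-62.3,11.1],[-64.8,-61.9],[-224,-56.5]])@G.T+[541.8,79.9]
print(((proj(c,np.c_[g,np.full(4,14)])+.5-[190,170])*8).round(0))
print(((proj(c,np.c_[g,np.full(4,0)])+.5-[190,170])*8).round(0))
```

```text
s9 0 [  2.8 -25.4 -25.4]
s9 10 [ -5.  -24.6 -35.4]
s9 20 [-12.7 -23.9 -45.4]
s9 30 [-20.5 -23.1 -55.4]
s9 0 [  4.7  24.7 -25.4]
s9 10 [ -3.1  25.  -35.4]
s9 20 [-10.9  25.2 -45.4]
s9 30 [-18.6  25.5 -55.4]
s10 0 [  8.2 -27.  -23.4]
s10 10 [  0.1 -26.3 -33.4]
s10 20 [ -8.  -25.5 -43.4]
s10 30 [-16.1 -24.7 -53.4]
s10 0 [ 10.1  23.3 -23.4]
s10 10 [  2.   23.6 -33.4]
s10 20 [ -6.1  23.9 -43.4]
s10 30 [-14.3  24.1 -53.4]
[[161. 272.]
 [614. 297.]
 [605. 461.]
 [132. 435.]]
[[163. 299.]
 [613. 324.]
 [604. 487.]
 [134. 461.]]
```

Emit:
play_rows([
  [[0,0,0,-1.0,0,0,45],[0,0,0,-1.2,0,0,45],[0,0,0,-1.0,0,0,45],[0,0,0,0,0,0.5,45],[0,0,0,0,0,0.3,45],[0,0,0,0,0,0.2,45],[0,0,0,0,0,0,45]],
])

```text
clock: 13.05
tool_pos: [609.9, -66.6, -34.6]
orientation: [[-0.99, 0.141, -0.002], [0.141, 0.99, -0.0], [0.002, -0.0, -1.0]]
ft_force: [-0.3, 0.3, -0.1]
grip_width: 38.3
```

Emit:
play_rows([
  [[0,0,0,0,0,0.2,45],[0,0,0,0,0,0,45]],
])

```text
clock: 13.22
tool_pos: [610.7, -66.5, -35.8]
orientation: [[-0.99, 0.141, -0.001], [0.141, 0.99, 0.0], [0.001, -0.0, -1.0]]
ft_force: [0.0, 1.4, -1.2]
grip_width: 38.2
```

Emit:
play_rows([
  [[0,0,0,0,0,0.2,45],[0,0,0,0,0,0,45]],
])

```text
clock: 13.38
tool_pos: [611.0, -66.5, -37.8]
orientation: [[-0.99, 0.141, -0.0], [0.141, 0.99, 0.0], [0.0, 0.0, -1.0]]
ft_force: [0.4, -0.5, -0.9]
grip_width: 38.4
```

Run:
```python
from h import *
im=bot.snapshot("scene")[:,:,::-1]
cv2.imwrite("pics/s11.png",cv2.resize(im[170:245,190:280],None,fx=8,fy=8,interpolation=cv2.INTER_CUBIC))
```

```text
(no output)
```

View pics/s11.png

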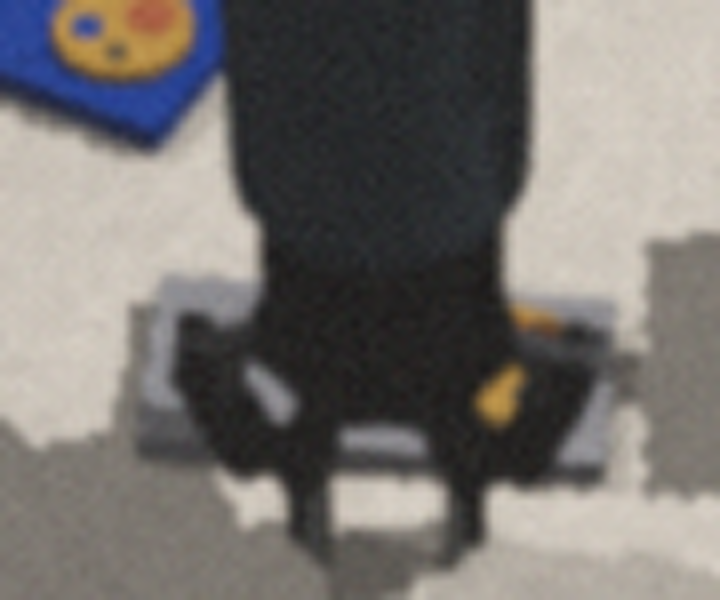

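Emit:
play_rows([
  [[0,0,0,0.8,0,-0.1,45],[0,0,0,0.6,0,0,45],[0,0,0,0.3,0,0,45],[0,0,0,0.3,0,0,45],[0,0,0,0.3,0,0,45],[0,0,0,0.3,0,0,45],[0,0,0,0.3,0,0,45],[0,0,0,0.3,0,0,45],[0,0,0,0,0,0,45]],
])

```text
clock: 14.18
tool_pos: [579.4, -62.0, -36.3]
orientation: [[-0.99, 0.141, 0.0], [0.141, 0.99, 0.0], [-0.0, 0.0, -1.0]]
ft_force: [1.4, 0.3, 0.8]
grip_width: 38.5
```

```bash
python3 snap.py w10
```

```text
[579.39050998 -62.01372185 -36.31529055] 14.1833 [1.37213803 0.28880843 0.84499234] gauge frame: [-135.35070818  -56.85716035]
```

View pics/w10b.png

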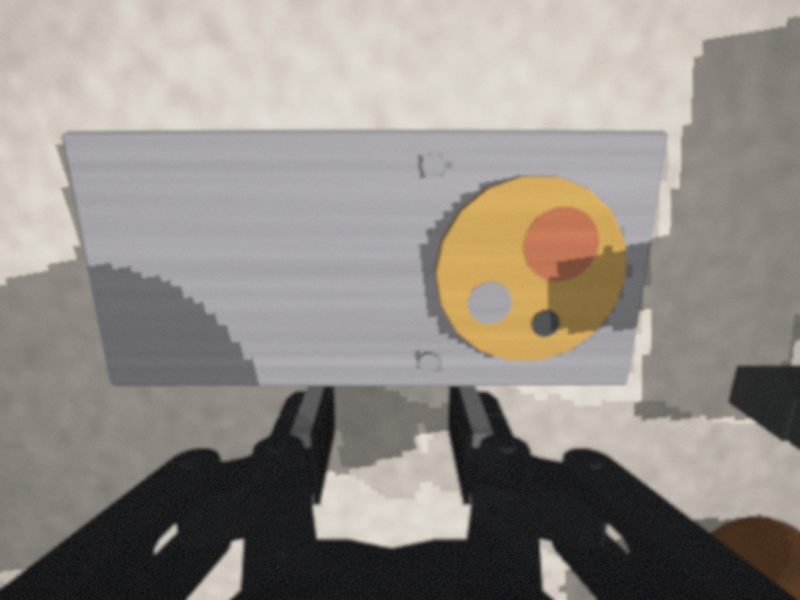

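Run:
```python
from car import *
for n,px in(("w10",[(66,132),(666,132),(627,385),(111,384)]),):
    g=rep(n,px);f=(g[1]+g[2]-g[0]-g[3])/2
    print(n,"o",g.mean(0),"ang",np.arctan2(f[1],f[0]),[np.linalg.norm(g[i]-g[(i+1)%4]).round(1) for i in range(4)])
```

```text
[[-222.6   28.1]
 [ -64.4   27.5]
 [ -64.   -46. ]
 [-223.9  -45.3]]
w10 o [-143.73735362   -8.91351257] ang -0.004401204214903483 [np.float64(158.2), np.float64(73.5), np.float64(159.9), np.float64(73.4)]
```

Side edge is at about −45.6, so 9 mm more centres it.

Emit:
play_rows([
  [[0,0,0,0.3,0,0,45],[0,0,0,0.3,0,0,45],[0,0,0,0.2,0,0,45],[0,0,0,0.1,0,0,45],[0,0,0,0,0,0,45]],
])

```text
clock: 14.65
tool_pos: [570.6, -60.8, -36.4]
orientation: [[-0.99, 0.141, 0.0], [0.141, 0.99, -0.0], [-0.0, 0.0, -1.0]]
ft_force: [2.4, 0.0, 1.6]
grip_width: 38.5
```

```bash
python3 snap.py w11
```

```text
[570.57578215 -60.78466667 -36.39847093] 14.65 [2.44299496 0.00570796 1.62882327] gauge frame: [-135.35262038  -47.95716037]
```

View pics/w11b.png

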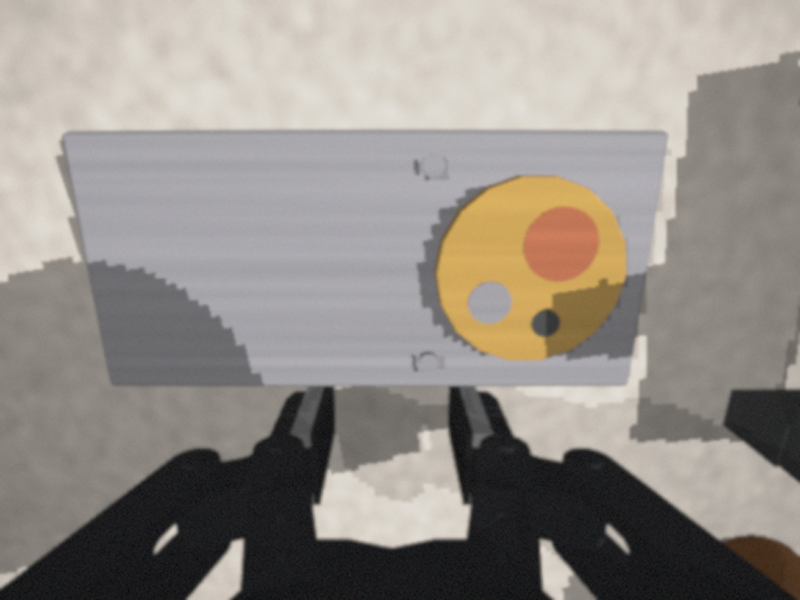

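Emit:
play_rows([
  [[0,0,0,-1.0,0,0,45],[0,0,0,-1.5,0,0,45],[0,0,0,0,0,-3,45],[0,0,0,0,0,-3,45],[0,0,0,1.83,-3.12,0,45],[0,0,0,1.83,-3.12,0,45],[0,0,0,1.83,-3.12,0,45],[0,0,0,1.83,-3.12,0,45],[0,0,-0.121,0,0,0,45],[0,0,-0.121,0,0,0,45]],
])

```text
clock: 15.53
tool_pos: [502.1, -178.7, 22.7]
orientation: [[-0.995, -0.103, -0.004], [-0.103, 0.995, 0.001], [0.004, 0.001, -1.0]]
ft_force: [0.6, 0.4, -0.1]
grip_width: 38.6
```

Emit:
play_rows([
  [[0,0,-0.121,0,0,0,45],[0,0,-0.121,0,0,0,45],[0,0,-0.121,0,0,0,45],[0,0,-0.121,0,0,0,45],[0,0,-0.121,0,0,0,45],[0,0,-0.121,0,0,0,45],[0,0,-0.121,0,0,0,45],[0,0,-0.121,0,0,0,45],[0,0,-0.121,0,0,0,45],[0,0,-0.121,0,0,0,45]],
])

```text
clock: 16.37
tool_pos: [503.5, -177.2, 22.4]
orientation: [[-0.252, -0.968, -0.004], [-0.968, 0.252, 0.001], [0.0, 0.004, -1.0]]
ft_force: [-0.1, 1.5, -0.2]
grip_width: 38.6
```

Emit:
play_rows([
  [[0,0,-0.121,0,0,0,45],[0,0,0,0,0,0,45],[0,0,0,0,0,0,45]],
])

```text
clock: 16.62
tool_pos: [504.1, -177.3, 22.7]
orientation: [[-0.142, -0.99, -0.003], [-0.99, 0.142, 0.001], [-0.0, 0.003, -1.0]]
ft_force: [-0.5, -0.1, 0.1]
grip_width: 38.3
```

```bash
python3 snap.py w12
```

```text
[ 504.10676158 -177.34544229   22.7263949 ] 16.6167 [-0.5423055  -0.11527924  0.07883289] gauge frame: [-259.9864026     1.75164608]
```

View pics/w12b.png

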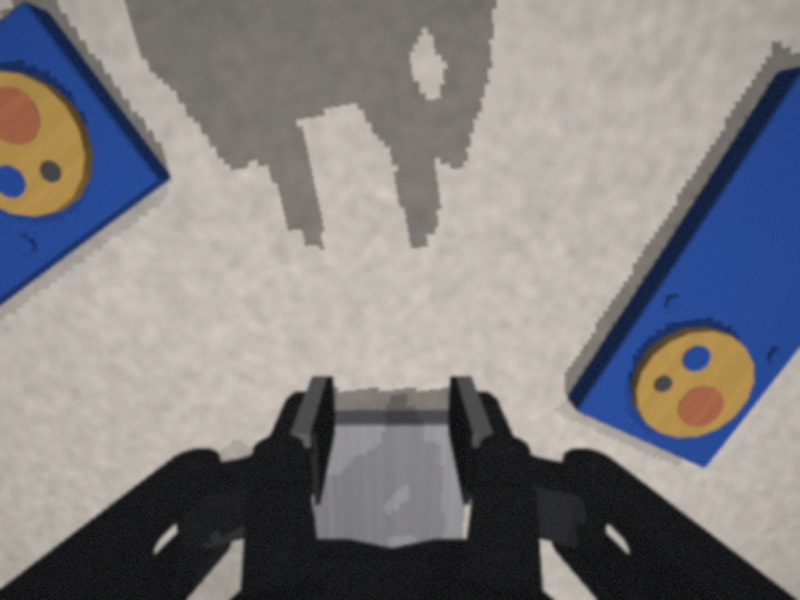

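Emit:
play_rows([
  [[0,0,0,0,-0.17,1.5,45],[0,0,0,0,0,1.5,45],[0,0,0,0,0,1.3,45],[0,0,0,0,0,0.9,45],[0,0,0,0,0,0.5,45],[0,0,0,0,0,0.2,45],[0,0,0,0,0,0,45],[0,0,0,0,0,0,45]],
])

```text
clock: 17.33
tool_pos: [507.5, -177.9, -35.1]
orientation: [[-0.139, -0.99, 0.001], [-0.99, 0.139, -0.0], [0.0, -0.001, -1.0]]
ft_force: [0.1, 0.1, 1.0]
grip_width: 38.2
```

Run:
```python
from car import *
s=bot.observe();print(s["tool_pos"],s["ft_force"],"gauge",G.T@(s["tool_pos"][:2]-[541.8,79.9]))
im=bot.snapshot("scene")[:,:,::-1]
cv2.imwrite("pics/s12.png",cv2.resize(im[140:250,160:300],None,fx=5.4,fy=5.4,interpolation=cv2.INTER_CUBIC))
```

```text
[ 507.48838031 -177.89785398  -35.08516769] [0.09716872 0.13866379 1.00930904] gauge [-260.06579726   -1.67387584]
```

View pics/s12.png

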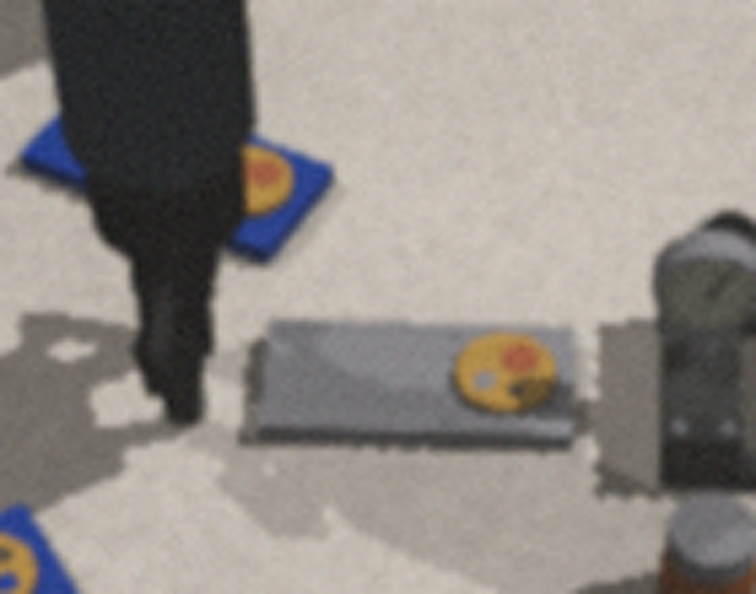

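Emit:
play_rows([
  [[0,0,0,-0.8,0.1,0.1,45],[0,0,0,-0.7,0.06,0,45],[0,0,0,-0.4,0,0,45],[0,0,0,-0.4,0,0,45],[0,0,0,-0.4,0,0,45],[0,0,0,-0.4,0,0,45],[0,0,0,-0.4,0,0,45],[0,0,0,-0.4,0,0,45],[0,0,0,-0.4,0,0,45],[0,0,0,0,0,0,45]],
])

```text
clock: 18.22
tool_pos: [511.6, -134.4, -36.5]
orientation: [[-0.138, -0.99, 0.0], [-0.99, 0.138, 0.0], [-0.0, -0.0, -1.0]]
ft_force: [0.5, -0.0, 0.5]
grip_width: 38.4
```

```bash
python3 snap.py w13
python3 - <<'E'
from car import *
im=bot.snapshot("top")[:,:,::-1]
cv2.imwrite("pics/t13.png",cv2.resize(im[160:240,200:320],None,fx=6.6,fy=6.6,interpolation=cv2.INTER_CUBIC))
E
```

```text
[ 511.63349835 -134.36668866  -36.50419447] 18.2167 [ 0.47524572 -0.00343446  0.48482176] gauge frame: [-216.37969712    0.24159081]
```

View pics/w13b.png

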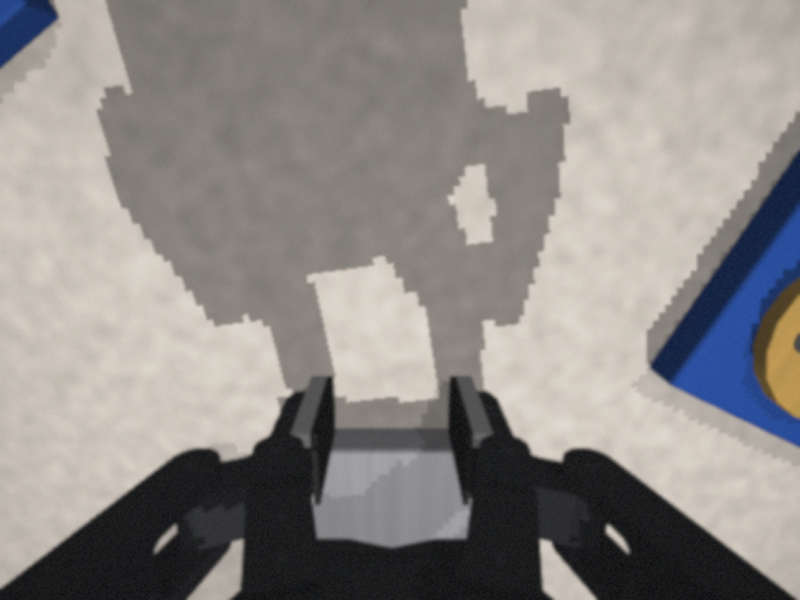

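View pics/t13.png

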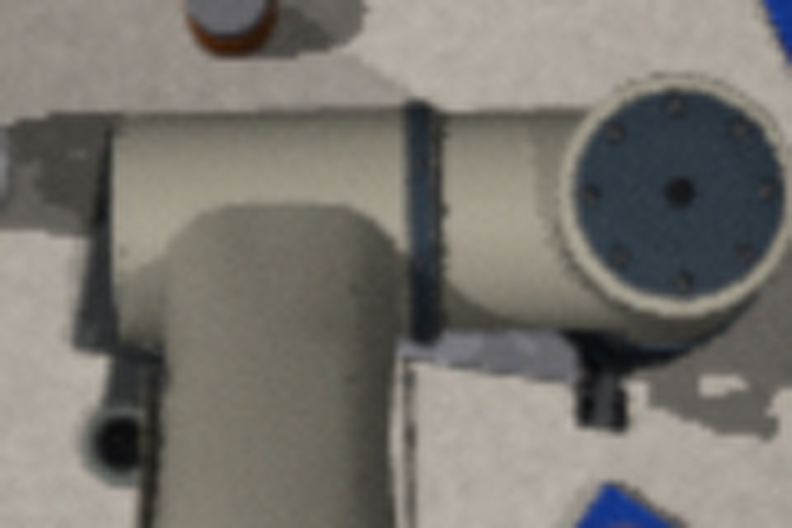

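Run:
```python
from car import *
im=bot.snapshot("scene")[:,:,::-1]
cv2.imwrite("pics/s13.png",cv2.resize(im[40:260,170:380],None,fx=2.7,fy=2.7,interpolation=cv2.INTER_CUBIC))
c=bot.get_calibration("scene")
print("dial top",((proj(c,[[541.8,79.9,118]])-[170,40])*2.7))
```

```text
dial top [[327.68176923 389.22679516]]
```

View pics/s13.png

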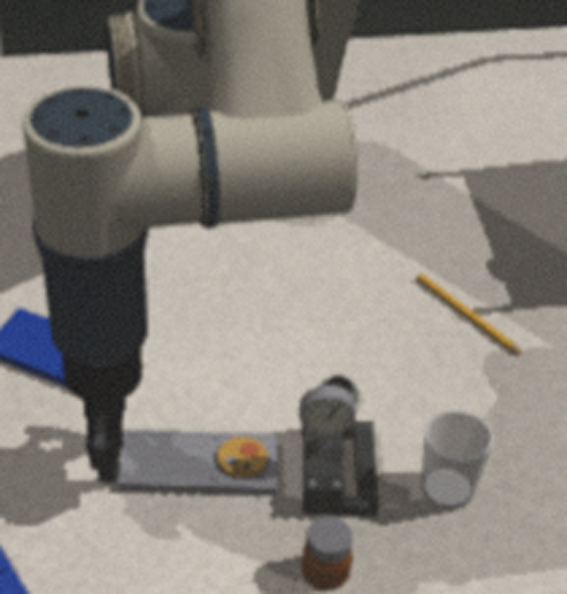

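Emit:
play_rows([
  [[0,0,0,-0.4,0,0,45],[0,0,0,-0.4,0,0,45],[0,0,0,-0.4,0,0,45],[0,0,0,-0.4,0,0,45],[0,0,0,-0.4,0,0,45],[0,0,0,-0.4,0,0,45],[0,0,0,-0.4,0,0,45],[0,0,0,-0.3,0,0,45],[0,0,0,0,0,0,45]],
])

```text
clock: 19.12
tool_pos: [516.0, -103.5, -36.6]
orientation: [[-0.138, -0.99, 0.0], [-0.99, 0.138, 0.0], [-0.001, -0.0, -1.0]]
ft_force: [-0.3, 0.5, -0.7]
grip_width: 38.5
```

```bash
python3 snap.py w14;python3 - <<'E'
from car import *
im=bot.snapshot("scene")[:,:,::-1]
cv2.imwrite("pics/s14.png",cv2.resize(im[160:260,190:340],None,fx=5.2,fy=5.2,interpolation=cv2.INTER_CUBIC))
E
```

```text
[ 516.00293754 -103.45008478  -36.59165141] 19.1167 [-0.28322853  0.45067768 -0.74532659] gauge frame: [-185.15589607    0.19018641]
```

View pics/s14.png

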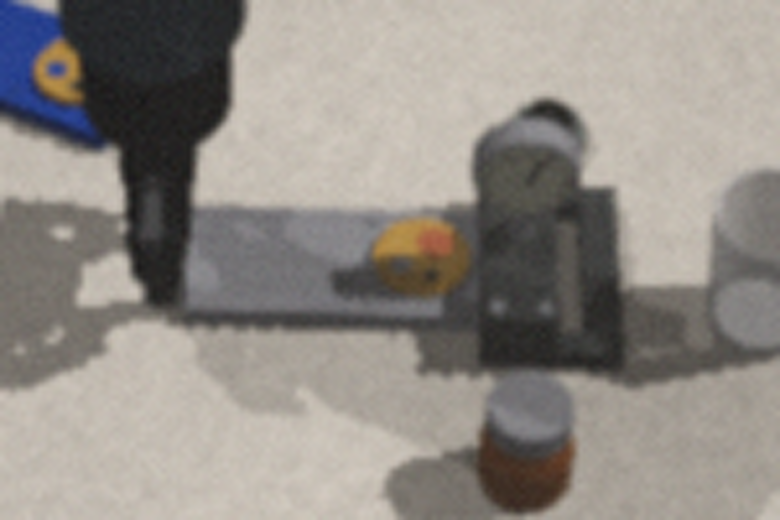

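Emit:
play_rows([
  [[0,0,0,-0.3,0,0,45],[0,0,0,-0.4,0,0,45],[0,0,0,-0.4,0,0,45],[0,0,0,-0.4,0,0,45],[0,0,0,-0.4,0,0,45],[0,0,0,-0.3,0,0,45]],
])

```text
clock: 19.72
tool_pos: [518.9, -82.2, -36.4]
orientation: [[-0.138, -0.99, 0.0], [-0.99, 0.138, -0.0], [0.0, -0.0, -1.0]]
ft_force: [-0.8, -4.1, 1.9]
grip_width: 38.6
```

Emit:
play_rows([
  [[0,0,0,-0.3,0,0,45],[0,0,0,-0.3,0,0,45],[0,0,0,-0.3,0,0,45],[0,0,0,-0.3,0,0,45]],
])

```text
clock: 20.05
tool_pos: [520.6, -70.5, -36.4]
orientation: [[-0.138, -0.99, 0.0], [-0.99, 0.138, -0.0], [0.0, -0.0, -1.0]]
ft_force: [-1.0, -4.7, 2.9]
grip_width: 38.1
```

```bash
python3 snap.py w15;python3 - <<'E'
from car import *
im=bot.snapshot("scene")[:,:,::-1]
cv2.imwrite("pics/s15.png",cv2.resize(im[160:260,190:340],None,fx=5.2,fy=5.2,interpolation=cv2.INTER_CUBIC))
E
```

```text
[520.56892245 -70.49444988 -36.44415797] 20.05 [-0.95966418 -4.73971986  2.87235228] gauge frame: [-151.88547682    0.22614136]
```

View pics/s15.png

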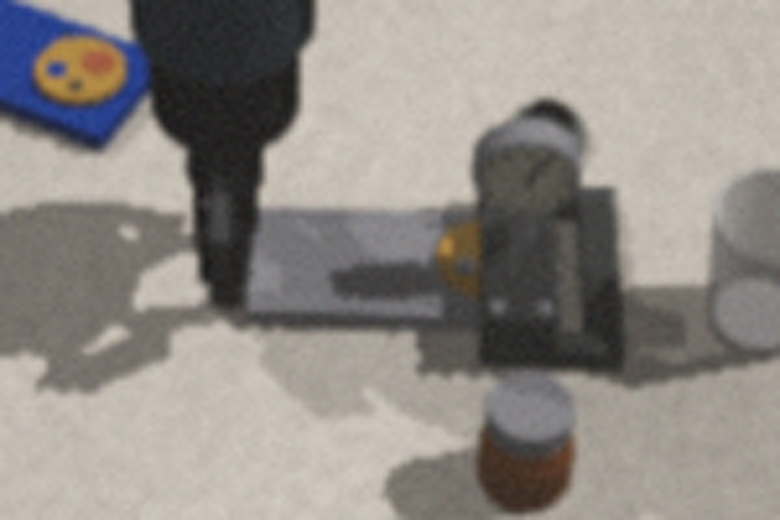

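View pics/w15b.png

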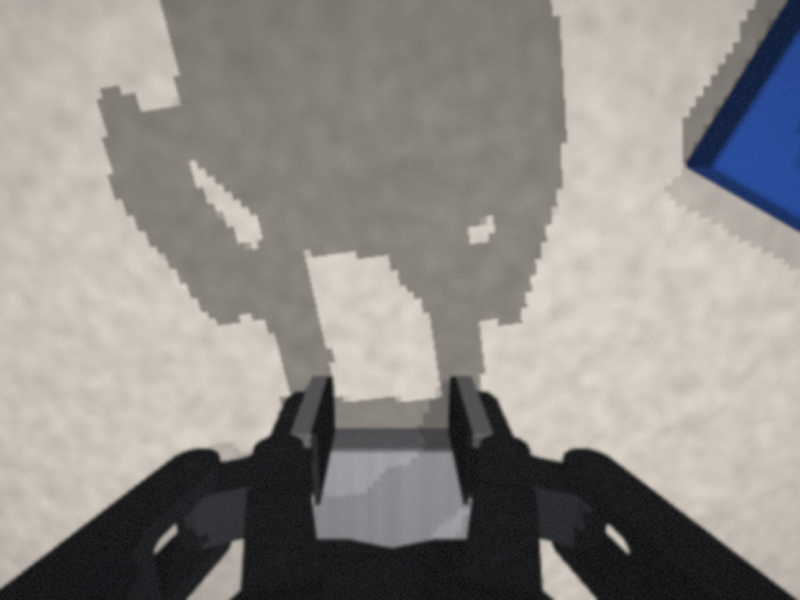

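Run:
```python
from car import *
rep("w15",[(335,451),(452,451)]);rep("w15",[(335,429),(452,429)],z=0)
```

```text
[[-141.2  -18.1]
 [-141.2   19.7]]
[[-140.7  -19.7]
 [-140.6   21.5]]
```

Emit:
play_rows([
  [[0,0,0,-0.3,0,0,45],[0,0,0,-0.3,0,0,45],[0,0,0,-0.3,0,0,45],[0,0,0,-0.2,0,0,45],[0,0,0,-0.1,0,0,45]],
])

```text
clock: 20.57
tool_pos: [522.1, -58.5, -36.6]
orientation: [[-0.138, -0.99, -0.0], [-0.99, 0.138, -0.0], [0.0, 0.0, -1.0]]
ft_force: [-1.3, -4.1, 2.3]
grip_width: 38.2
```

Emit:
play_rows([
  [[0,0,0,-0.1,0,0,45],[0,0,0,-0.1,0,0,45]],
])

```text
clock: 20.73
tool_pos: [522.3, -56.7, -36.6]
orientation: [[-0.139, -0.99, -0.0], [-0.99, 0.139, -0.0], [0.0, 0.0, -1.0]]
ft_force: [-0.9, -5.2, 2.5]
grip_width: 38.4
```

Emit:
play_rows([
  [[0,0,0,-0.1,0,0,45],[0,0,0,-0.05,0,0,45]],
])

```text
clock: 20.9
tool_pos: [522.6, -55.2, -36.6]
orientation: [[-0.139, -0.99, -0.0], [-0.99, 0.139, -0.0], [0.0, 0.0, -1.0]]
ft_force: [-0.2, -4.8, 1.8]
grip_width: 38.5
```

Emit:
play_rows([
  [[0,0,0,-0.1,0,0,45],[0,0,0,0,0,0,45]],
])

```text
clock: 21.07
tool_pos: [522.7, -54.2, -36.6]
orientation: [[-0.139, -0.99, -0.0], [-0.99, 0.139, 0.0], [-0.0, 0.0, -1.0]]
ft_force: [-0.8, -4.2, 2.8]
grip_width: 38.5
```

Emit:
play_rows([
  [[0,0,0,-0.1,0,0,45],[0,0,0,0,0,0,45]],
])

```text
clock: 21.23
tool_pos: [522.8, -53.4, -36.6]
orientation: [[-0.139, -0.99, -0.0], [-0.99, 0.139, -0.0], [0.0, 0.0, -1.0]]
ft_force: [-0.9, -4.7, 2.8]
grip_width: 38.7
```

Emit:
play_rows([
  [[0,0,0,-0.1,0,0,45],[0,0,0,0,0,0,45]],
])

```text
clock: 21.4
tool_pos: [522.6, -53.4, -36.6]
orientation: [[-0.138, -0.99, -0.001], [-0.99, 0.138, -0.002], [0.002, 0.001, -1.0]]
ft_force: [-1.0, -8.6, 2.8]
grip_width: 38.7
```

Emit:
play_rows([
  [[0,0,0,-0.1,0,0,45],[0,0,0,0,0,0,45]],
])

```text
clock: 21.57
tool_pos: [522.4, -53.3, -36.6]
orientation: [[-0.138, -0.99, -0.002], [-0.99, 0.138, -0.003], [0.003, 0.001, -1.0]]
ft_force: [-0.6, -12.7, 3.4]
grip_width: 38.6
```

```bash
python3 snap.py w16;python3 - <<'E'
from car import *
rep("w16",[(335,451),(452,451)])
im=bot.snapshot("scene")[:,:,::-1]
cv2.imwrite("pics/s16.png",cv2.resize(im[160:260,190:340],None,fx=5.2,fy=5.2,interpolation=cv2.INTER_CUBIC))
E
```

```text
[522.35321743 -53.30622511 -36.60192603] 21.5667 [ -0.55488067 -12.72533598   3.39543874] gauge frame: [-134.61566179    0.83627904]
[[-123.9  -17.6]
 [-123.8   20.2]]
```

View pics/s16.png

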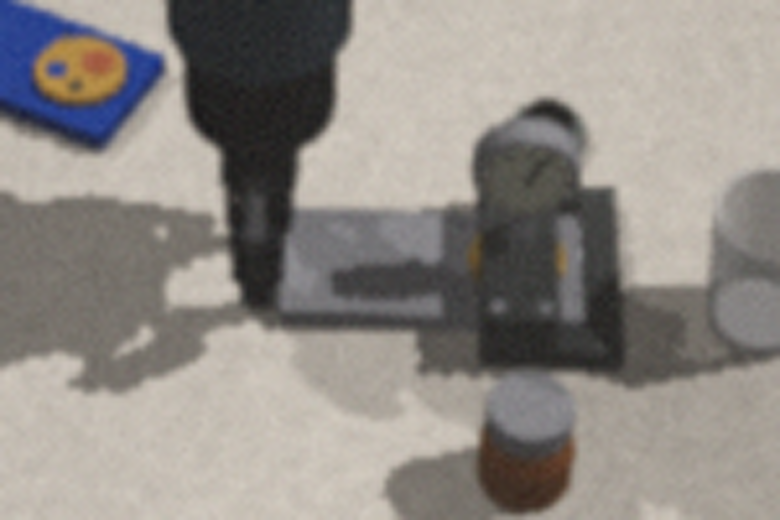

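View pics/w16b.png

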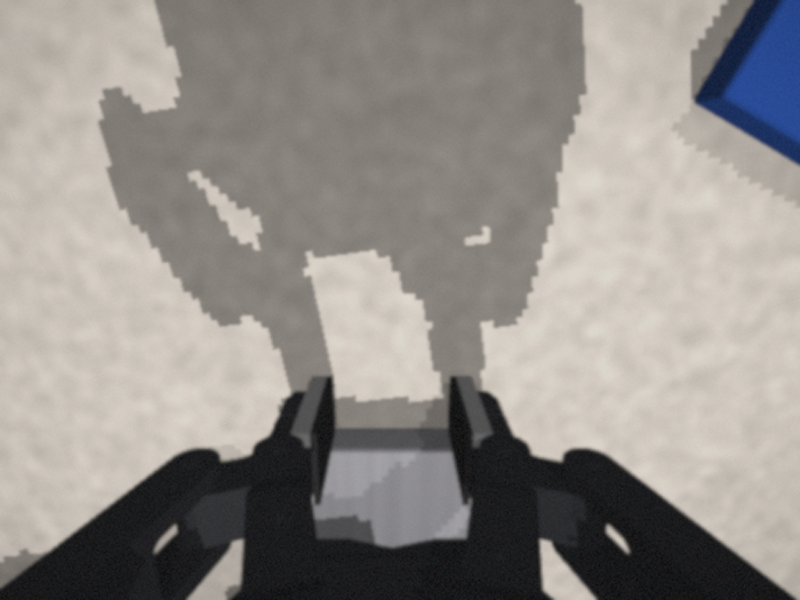

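Emit:
play_rows([
  [[0,0,0,0.2,0,0,45],[0,0,0,0.4,0,0,45],[0,0,0,1.2,0,0,45],[0,0,0,1.5,0,0,45],[0,0,0,0,0,-2.5,45],[0,0,0,0,0,-3.5,0],[0,0,0,0,0,-4,0],[0,0,0,0,0,0,0],[0,0,0,0,0,0,0]],
])

```text
clock: 22.42
tool_pos: [520.6, -83.9, 65.8]
orientation: [[-0.139, -0.99, 0.006], [-0.99, 0.139, 0.001], [-0.002, -0.006, -1.0]]
ft_force: [-0.7, 0.5, -0.6]
grip_width: -0.2
```

```bash
python3 snap.py w17
```

```text
[520.61976332 -83.88032369  65.84897162] 22.4167 [-0.74364858  0.51712821 -0.55581554] gauge frame: [-165.13566917   -1.67559605]
```

View pics/w17b.png

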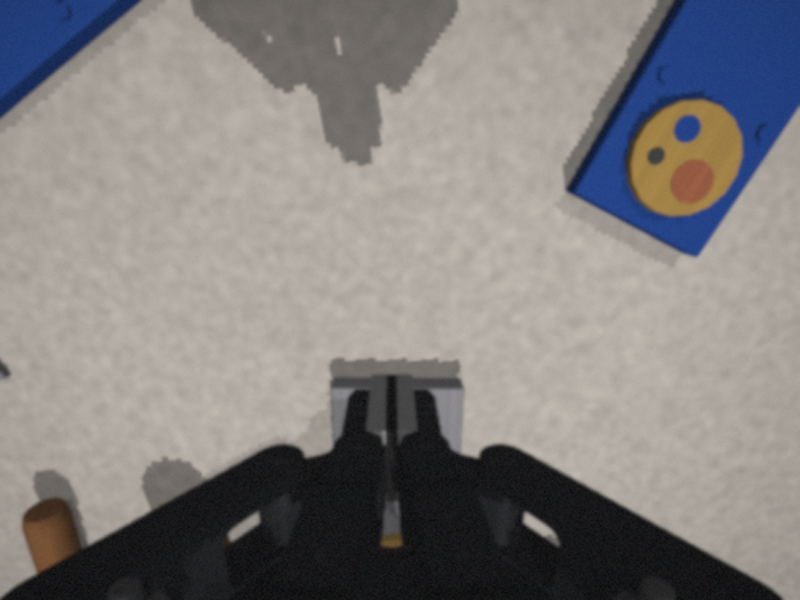

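Run:
```python
from car import *
g=rep("w17",[(332,389),(463,389)])
```

```text
[[-123.9  -34.8]
 [-124.    37.4]]
```

Emit:
play_rows([
  [[0,0,0.121,0,0,0,0],[0,0,0.121,0,0,0,0],[0,0,0.121,0,0,0,0],[0,0,0.121,0,0,0,0],[0,0,0.121,0,0,0,0],[0,0,0.121,0,0,0,0],[0,0,0.121,0,0,0,0],[0,0,0.121,0,0,0,0],[0,0,0.121,0,0,0,0],[0,0,0.121,0,0,0,0]],
])

```text
clock: 23.3
tool_pos: [517.3, -84.0, 61.5]
orientation: [[-0.977, -0.214, -0.003], [-0.214, 0.977, 0.0], [0.003, 0.001, -1.0]]
ft_force: [0.6, 0.6, 0.6]
grip_width: -0.0
```

Emit:
play_rows([
  [[0,0,0.121,0,0,0,0],[0,0,0.121,0,0,0,0],[0,0,0.121,0,0,0,0],[0,0,0,0,0,0,0],[0,0,0,0,0,0,0]],
])

```text
clock: 23.72
tool_pos: [517.7, -84.0, 62.0]
orientation: [[-0.991, 0.137, -0.002], [0.137, 0.991, 0.0], [0.002, -0.0, -1.0]]
ft_force: [-0.8, 0.3, 0.5]
grip_width: -0.1
```

Emit:
play_rows([
  [[0,0,0,1.71,3.09,0,0],[0,0,0,1.71,3.09,0,0],[0,0,0,1.71,3.09,0,0],[0,0,0,1.71,3.09,0,0],[0,0,0,1.71,3.09,0,0],[0,0,0,1.71,3.09,0,0],[0,0,0,0,0,0,0],[0,0,0,0,0,0,0],[0,0,0,0,0,0,0]],
])

```text
clock: 24.47
tool_pos: [442.8, 113.8, 63.0]
orientation: [[-0.99, 0.138, -0.001], [0.138, 0.99, -0.0], [0.001, -0.001, -1.0]]
ft_force: [0.4, -0.8, 0.3]
grip_width: 0.2
```

```bash
python3 snap.py w18;python3 - <<'E'
from car import *
im=bot.snapshot("scene")[:,:,::-1]
cv2.imwrite("pics/s18.png",cv2.resize(im[100:260,220:380],None,fx=3.7,fy=3.7,interpolation=cv2.INTER_CUBIC))
E
```

```text
[442.78526491 113.80688277  63.01120952] 24.4667 [ 0.35685265 -0.83545731  0.30474908] gauge frame: [ 19.88639184 102.75274149]
```

View pics/w18b.png

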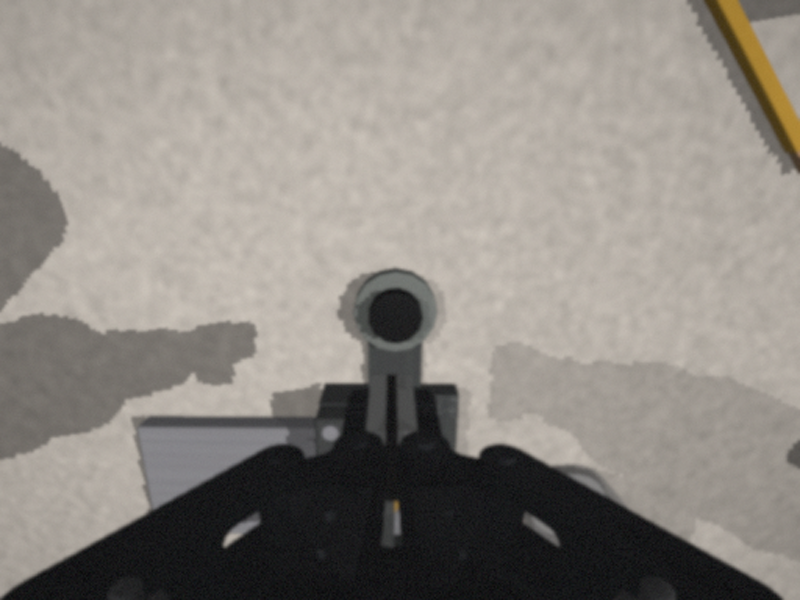

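View pics/s18.png

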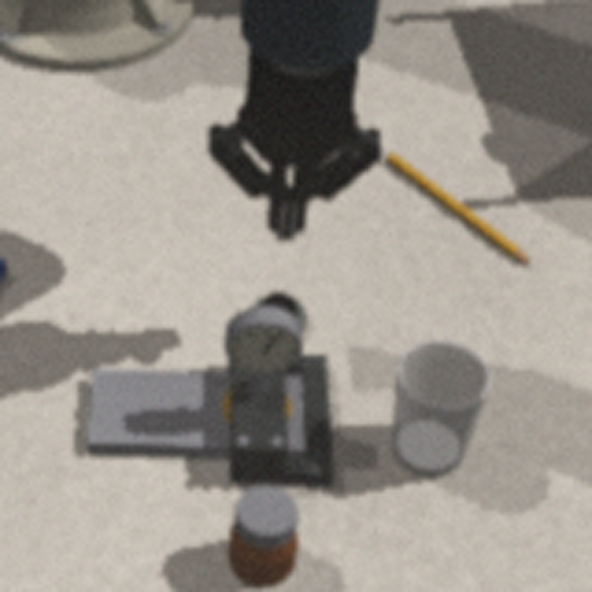

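Run:
```python
from car import *
c=pickle.load(open("w18.pkl","rb"));s=bot.observe();k=800/512
X=ray(c,[((395.5)/k-.5,(316.5)/k-.5)],22)[0]
print(X,"tool",s["orientation"].T@(X-s["tool_pos"]))
```

```text
[439.57505558 114.42242693  22.        ] tool [ 3.67336683  0.86011497 41.08488875]
```

Emit:
play_rows([
  [[0,0,0,0.4,0.1,2,0],[0,0,0,0,0,2,0],[0,0,0,0,0,1.5,0],[0,0,0,0,0,1,0],[0,0,0,0,0,0.5,0],[0,0,0,0,0,0,0]],
])

```text
clock: 25.07
tool_pos: [438.7, 114.2, -7.7]
orientation: [[-0.99, 0.142, -0.002], [0.142, 0.99, -0.001], [0.002, -0.002, -1.0]]
ft_force: [0.3, 0.1, -0.1]
grip_width: 0.3
```

Emit:
play_rows([
  [[0,0,0,0,0,0.3,0],[0,0,0,0,0,0.2,0],[0,0,0,0,0,0.1,0],[0,0,0,0,0,0,0]],
])

```text
clock: 25.4
tool_pos: [439.4, 115.6, -12.4]
orientation: [[-0.99, 0.141, 0.0], [0.141, 0.99, 0.0], [-0.0, 0.0, -1.0]]
ft_force: [-0.7, -0.4, 0.4]
grip_width: -0.1
```

Emit:
play_rows([
  [[0,0,0,0,0,0.2,0],[0,0,0,0,0,0,0]],
])

```text
clock: 25.57
tool_pos: [439.2, 115.6, -14.7]
orientation: [[-0.99, 0.141, 0.0], [0.141, 0.99, 0.0], [-0.0, 0.0, -1.0]]
ft_force: [0.7, -0.5, 0.6]
grip_width: 0.3
```

Emit:
play_rows([
  [[0,0,0,0,0,0.2,0],[0,0,0,0,0,0.1,0],[0,0,0,0,0,0,0]],
])

```text
clock: 25.82
tool_pos: [439.4, 115.7, -17.6]
orientation: [[-0.99, 0.14, 0.0], [0.14, 0.99, 0.0], [-0.0, 0.0, -1.0]]
ft_force: [-0.1, 0.3, 1.9]
grip_width: 0.2
```

Emit:
play_rows([
  [[0,0,0,0,0,0.2,0],[0,0,0,0,0,0,0]],
])

```text
clock: 25.98
tool_pos: [439.5, 115.7, -19.6]
orientation: [[-0.99, 0.141, 0.0], [0.141, 0.99, 0.0], [-0.0, 0.0, -1.0]]
ft_force: [-0.5, 0.6, 3.3]
grip_width: 0.3
```

Emit:
play_rows([
  [[0,0,0,0,0,0.2,0],[0,0,0,0,0,0,0]],
])

```text
clock: 26.15
tool_pos: [439.5, 115.7, -20.9]
orientation: [[-0.99, 0.14, 0.001], [0.14, 0.99, 0.0], [-0.001, 0.0, -1.0]]
ft_force: [-2.8, 0.5, 8.9]
grip_width: -0.1
```

Emit:
play_rows([
  [[0,0,0,0,0,0.1,0],[0,0,0,0,0,0,0],[0,0,0,0,0,0,0]],
])

```text
clock: 26.4
tool_pos: [439.7, 115.7, -21.1]
orientation: [[-0.99, 0.14, 0.001], [0.14, 0.99, 0.0], [-0.001, 0.0, -1.0]]
ft_force: [-6.1, -0.7, 18.4]
grip_width: 0.2
```

```bash
python3 snap.py w19;python3 - <<'E'
from car import *
im=bot.snapshot("scene")[:,:,::-1]
cv2.imwrite("pics/s19.png",cv2.resize(im[140:250,220:360],None,fx=5,fy=5,interpolation=cv2.INTER_CUBIC))
E
```

```text
[439.66224875 115.69644678 -21.08377423] 26.4 [-6.14698479 -0.68808193 18.37687738] gauge frame: [ 21.32585466 106.10708626]
```

View pics/w19b.png

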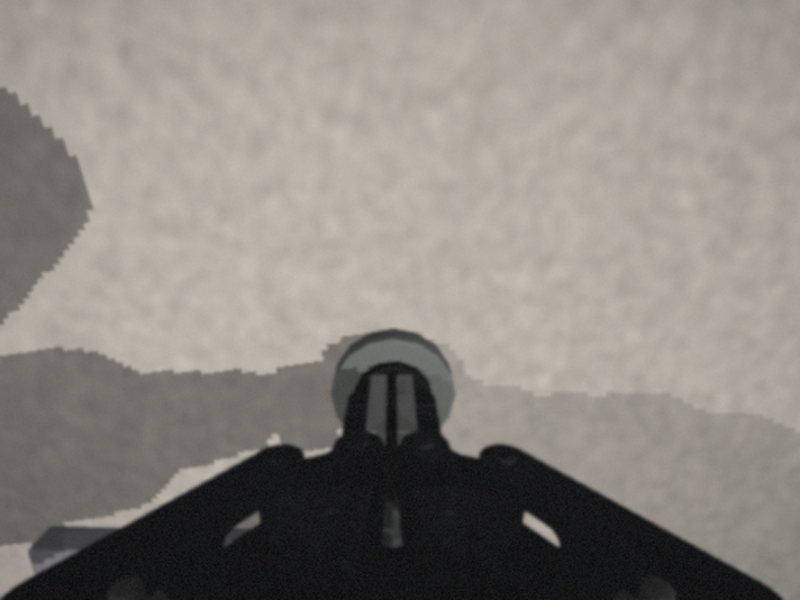

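View pics/s19.png

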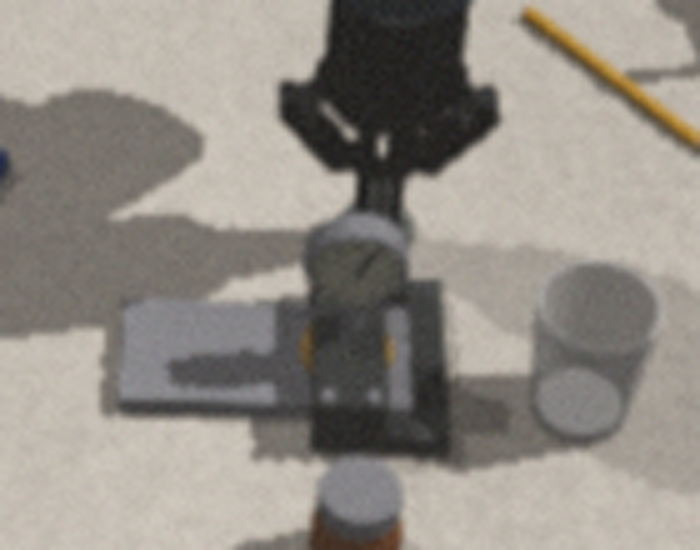

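Button is bottomed out at 18 N. Release, rise straight up, then move clear and check.

Emit:
play_rows([
  [[0,0,0,0,0,-0.3,0],[0,0,0,0,0,-0.7,0],[0,0,0,0,0,-2,0],[0,0,0,0,0,-3,0],[0,0,0,0,0,-3,0],[0,0,0,0,0,-3,0],[0,0,0,0,0,-3,0],[0,0,0,0,0,-3,0],[0,0,0,0,0,0,0]],
])

```text
clock: 27.25
tool_pos: [442.5, 116.6, 163.5]
orientation: [[-0.99, 0.14, 0.01], [0.14, 0.99, 0.004], [-0.009, 0.005, -1.0]]
ft_force: [0.4, 0.4, 0.6]
grip_width: 0.1
```

Emit:
play_rows([
  [[0,0,0,-2.5,0,0,0],[0,0,0,-2.5,0,0,0],[0,0,0,-2.5,0,0,0],[0,0,0,-2.5,0,0,0],[0,0,0,0,0,0,0],[0,0,0,0,0,0,0],[0,0,0,0,0,0,0]],
])

```text
clock: 27.83
tool_pos: [537.6, 101.3, 156.8]
orientation: [[-0.99, 0.141, -0.001], [0.141, 0.99, -0.0], [0.001, -0.0, -1.0]]
ft_force: [-0.4, 0.2, -0.3]
grip_width: 0.2
```

```bash
python3 snap.py w20;python3 - <<'E'
from car import *
im=bot.snapshot("scene")[:,:,::-1]
cv2.imwrite("pics/s20.png",cv2.resize(im,(800,600),interpolation=cv2.INTER_CUBIC))
E
```

```text
[537.63275207 101.3319262  156.77895064] 27.8333 [-0.4480251   0.2259469  -0.30005775] gauge frame: [20.64957965  7.09142274]
```

View pics/w20b.png

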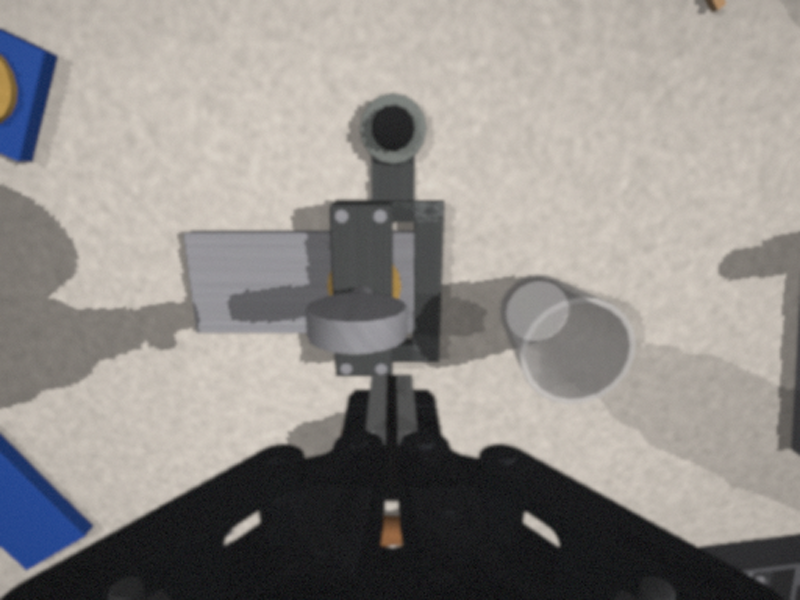

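View pics/s20.png

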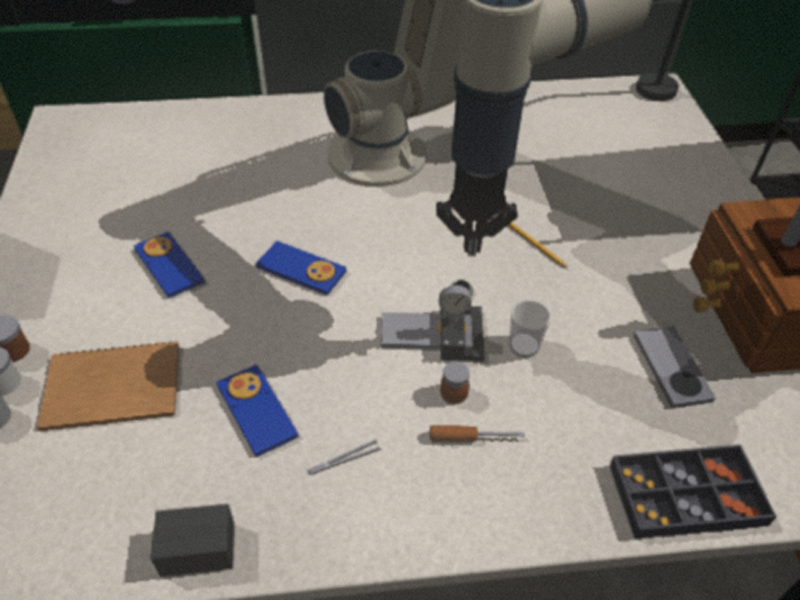

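Run:
```python
from car import *
rep("w20",[(186,233),(198,332),(414,235),(414,340)]);rep("w20",[(443,203),(440,360)])
rep("w20",[(393,128)],z=22)
im=cv2.imread("pics/w20.png");cv2.imwrite("pics/w20c.png",cv2.resize(im[120:240,110:290],None,fx=4.4,fy=4.4,interpolation=cv2.INTER_CUBIC))
```

```text
[[-123.3   37.8]
 [-124.1  -35.2]
 [  34.7   35.7]
 [  35.5  -42. ]]
[[ 54.1  57.3]
 [ 55.2 -58.1]]
[[ 20.3 104.5]]
```

View pics/w20c.png

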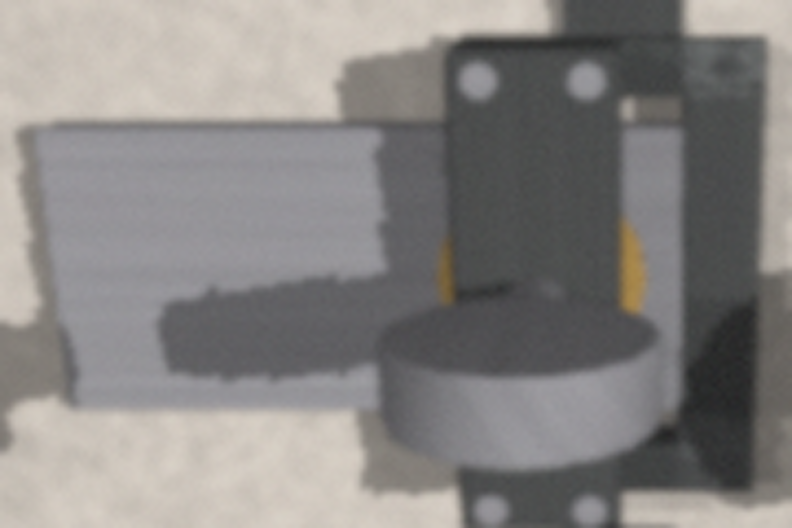

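```bash
python3 -c "
from cell import bot
print(bot.close_job())"
```

```text
the job is handed in; nothing more can be done
None
```

I pushed the carrier sideways onto the gauge line, then brass end first under the bridge to the stop. I then pressed and released the start button and handed the job in; no verdict was reported.

**Carrier:** Pushing force rose from about 5 N to 13 N with no further movement, so it is against the stop. The last wrist picture shows no gap at the stop. The back edge reads x ≈ −124 mm against an expected −125, the centre is about 1 mm off line, and it is within about 0.01 rad of square.

**Button:** It bottomed out at 18 N after the carrier was home. It looks released again, but that is judged from the picture only. The arm is clear of everything.

**What disagreed:** The fingertips turned out to end about 40 mm short of the stated tool point. My first two sideways passes therefore went over the carrier without pushing it, and a third nudged it by less than 1 mm at most. I then lowered the tool to suit.

**Bystanders:** They look undisturbed in the final scene picture; I did not measure their positions.

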